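Release the slicer's blade cassette and stow it with its push rod

ROBOT

A 6-joint arm with a two-finger parallel gripper is mounted at the origin on a cart in front of the work surface, level with it; the furniture and walls round the work are solid. World frame = base frame: x ahead of the robot, y to its left, z up, the work surface at z = 0. Lengths are in m, angles in rad, forces in N, time in s.
With the tool pointing down it reaches from about 0.375 to 0.9 m from the base axis. Payload 3.1 kg.
Tool frame: the origin (TCP) lies midway between the tips of the shut fingers; the grasp point (between the pads) lies 19 mm behind it; z points along the fingers, y is the direction in which the jaws open and shut (so a half turn about z gives the same grasp; the last joint's range is limited). The gripper opens to 85 mm and grips with 20 to 120 N. Pads are 22 mm wide; open, the fingers measure 114 mm over their backs; the gripper's body (76 mm by 85 mm) begins 54 mm behind the grasp point. The pads swing forward as they close: fully open they stand 13 mm farther back than shut.
Start: joints at [1.123, 0.527, 1.433, -0, 1.181, -0.178], TCP at [0.167, 0.602, 0.231] pointing down, gripper open.
Joint ranges: [-3.08, 3.08], [-0.75, 2.2], [0.22, 2.44], [-1.43, 4.57], [0, 2.65], [-2.85, 2.85]. Speed limits (rad/s): [2.79, 2.79, 3.14, 3.14, 3.14, 3.14].

INTERFACE

Orientations are given as a unit quaternion [x, y, z, w].
In Python, from station import manip gives the robot as it stands.
- The arm moves only by the tool servo_tool, never from a script. Its argument "increments" is a list of rows, each an object with "hand": the closure, from 0 (fully open) to 1 (shut); "travel": the shift along the tool's x, y, z in mm, a list of three; "yaw": the turn about the tool's z in degrees. A call has 1 to 20 rows; each row shifts and turns the commanded pose from where the row before left it, along the tool's axes as they then stand; what a row does not reach is not made up. A row lasts 1/10 s, in which the tool goes at most 50 mm and 8.59 degrees, less where a joint would pass 70% of its speed; a pose out of reach is approached as far as the arm can. A call with a gripper value outside its range is refused whole. The fingers move at their own pace and stop on an object; "newtons" is the grip in N (left out, the last holds). Time passes only in rows, so rows that do not move let the fingers close. It gives the time, the measured TCP pose, the force and the opening at its end, in the units of the state.
- manip.sense(): the state, without advancing time (a new reading comes with each control period).
- manip.snapshot(name): name is "side" or "top"; returns a dict with "pixels" (480x640x3 uint8, blue, green, red), "fx", "fy", "cx", "cy" (pixels), "R" (3x3) and "t" (3): a world point X has camera coordinates R X + t. Camera axes: x right, y down, z forward; pixel columns grow to the right and rows downward; lengths in m; the calibration is good to about 2 mm. A picture is of the moment at which its call begins. There is no depth.
- manip.sign_off(): hands the job in, once; it reports no verdict.
The state is a dict: "t": time; "q": joint angles; "qd": joint speeds; "tau": joint torques, N m; "tcp_pos": TCP position; "tool_rot": TCP orientation; "force": force on the tool from outside, world axes, zero at the start; "ft_torque": the same for the moment, N m; "finger_gap": opening from 0.0 (shut) to 1.0 (fully open).
Only numpy, scipy, OpenCV 4.12 (cv2) and the standard library are available. Lean on these libraries where they do the work, as an engineer would, in place of code of your own. Each camera call takes 0.05 s, during which the arm holds its last target.

TASK

Take the blade out of the vegetable slicer: reach with the wooden push rod through the small round hole in the slicer's end and press the spring catch inside until the green blade cassette pops up. Lay the rod down, lift the cassette out and seat it fully home in its pocket in the foam tray, so that the sharp part is put away first, then seat the rod fully home in its own pocket. Leave the mug, lemon, salt shaker and timer where they are.

Things in the scene. Friction and masses are not known exactly. Their poses are not given: they have to be found in the camera images.
- slicer: (All lengths in this list in mm.) White table-top vegetable slicer with an aluminium deck, 200 long (its x) x 120 wide, stuck to the worktop on suction feet. Origin: on the worktop under its middle; x runs along its length from the end with the hole to the far end, z up. Flat deck, 80 above the worktop; a white thickness knob (fixed) stands 7 out of its -y side.
- slicer_hole (a point): Centre of the round hole, 17 in diameter, in the slicer's -x end face, 52 above the worktop; axes as the slicer's. A black funnel collar stands 6 out of the face (toward -x) and widens to 24 inside diameter at its mouth. The passage runs straight and level along the slicer's +x under the cassette to the catch's striker plate.
- catch (a joint): The red spring catch, in m: 0 = its hooks lie over the cassette's lugs; grows to 0.012 as its striker is pushed along the slicer's +x; free above about 0.008. Springs back when let go.
- lifter (a joint): Spring lifter under the cassette, in m: 0 = cassette latched down, 0.018 = popped up (it stays up).
- cassette: Green blade cassette, steel blade in its middle, 96 long (its x) x 58 wide x 16 thick, 110 g. Origin: underside, at mid-length; z up. Wide part (58) from x = -48 to +22, narrower nose (36 wide) from +22 to +48. Latched in the slicer (axes along the slicer's) its top is flush with the deck; popped up, its underside is 82 above the worktop, 2 clear of the deck, and it rests loose on the lifter.
- rod: Wooden push rod, 184 long, 50 g, lying on the worktop. Origin: on its axis at mid-length; x along the axis toward the tip. Square beech handle 20 x 20 from x = -92 to -22, round pin 10 in diameter from x = -22 to +92 (rounded tip). Lies on its handle with the axis 10 above the worktop; balances at about x = -35.
- rod_tip (a point): End of the rod's pin, on its axis; axes as the rod's.
- tray: Grey tray filled with blue foam (pale floors in the pockets), 212 (its x) x 168 (its y) x 34 high, fixed on the worktop. Origin: on the worktop under its middle. Its die-cut pockets have 2 of room on each side of the parts. The foam is firm.
- cassette_pocket (a point): Where the cassette's origin rests in its pocket: on the floor, 20 above the worktop, 14 below the foam's top; axes as the tray's. It goes in flat, its x along the tray's x (nose to the tray's +x, the only way it fits). On both long sides a finger cut-out as deep as the pocket, 52 long, centred at x = -13, reaches 20 beyond the pocket's edge.
- rod_pocket (a point): Where the rod's origin rests in its pocket, on the rod's axis, 22 above the worktop, 12 below the foam's top; axes as the tray's. The rod lies along the tray's x, tip to +x. Its handle sinks 2 below the foam's top, so fingers reach only the pin: a finger cut-out 50 long (centred at x = +8) and 68 across has its floor 8 above the worktop, 14 under the pin's axis.
- mug: White mug standing upright on the worktop at the near left, 89 x 120 (with handle) x 98 mm high; bystander.
- lemon: Lemon, 78 x 55 x 56 mm, at the near edge, a little right of the middle; bystander.
- salt_shaker: Salt shaker, 44 mm across, 90 mm high, behind the slicer; bystander.
- timer: Round red and white kitchen timer, 62 mm across, 38 mm high, at the near right; bystander.
- striker (a point): Middle of the striker plate of the spring catch (it moves with the catch), 80 inside the hole and on its axis. Pushed 8 to 12 along the slicer's +x by the rod's tip it frees the cassette, which rises in about 0.3 s: keep pushing until it is up. Takes 3 to 10 N; at 12 the catch is at its stop.
- cassette_grip (a point): Place to grip the cassette, across its width (58, flat long sides), at x = -13 and 11 above its underside; axes as the cassette's. Two lugs on each long side near here (at x = -36 to -24 and -2 to +10) stick out 5 and are 5 high from the underside: keep the fingertips at least 6 above the underside.
Mind the look-alikes: they are no part of the job. There is more than one size of the cassette; the one meant has the size given above.

How it is judged:
By the outcome, as a careful person would: the job done as asked, in the order asked, and still so for the second after the job is handed in, with the robot touching nothing.
It also fails if it takes over 72 s, if anything falls off the work surface, if the arm or the gripper's body presses on something with over 40 N, if the wrist force passes 120 N, or if a joint passes its speed limit or range.

## Working session

There is one attempt and no reset: what is moved stays moved. The work goes in short steps, Python scripts to look and compute and a tool call to move; the robot and the scene stay as the last step left them, time stands still between calls to the robot, and variables do not carry over. Pictures are saved under pics/ and viewed, and the job is handed in when it is done.

Besides the shell and the picture viewer there is one more tool, called as a command line: name --argument value ..., lists and objects as JSON in quotes. servo_tool: Moves the arm, as the interface text tells. Its arguments: {"type":"object","properties":{"increments":{"type":"array","items":{"type":"object","properties":{"hand":{"type":"number"},"travel":{"type":"array","items":{"type":"number"}},"yaw":{"type":"number"}}}},"newtons":{"type":"number"}},"required":["increments"]}

```bash
ls; mkdir -p pics
python3 - <<'E'
from station import manip
import cv2
for n in ("side","top"):
    s=manip.snapshot(n); cv2.imwrite(f"pics/{n}0.png",s["pixels"])
    print(n,s["fx"],s["fy"],s["cx"],s["cy"],s["R"],s["t"])
print(manip.sense())
E
```

```text
pics
side 491.74479697729174 491.74479697729174 324.4633288500125 233.3957029306419 [[-0.01727337 -0.99984426 -0.00361696]
 [-0.71212752  0.01484187 -0.70189324]
 [ 0.70183761 -0.00954832 -0.71227298]] [-0.01542887  0.45254207  0.70880753]
top 448.2369108754523 448.2369108754523 313.3980348257367 231.24485391157197 [[ 0.15654936 -0.98766489  0.00321947]
 [-0.96145875 -0.15313993 -0.22835329]
 [ 0.22602956  0.03265318 -0.97357301]] [-0.09893741  0.56816246  0.86728345]
{'t': 0.1, 'q': array([ 1.12247551e+00,  5.28393903e-01,  1.43379196e+00,  1.01416948e-05,
        1.18138851e+00, -1.78505669e-01]), 'qd': array([-9.05919831e-05, -2.05051364e-03, -2.26680738e-03, -1.12486446e-03,
        1.02994724e-03, -6.75846739e-04]), 'tau': array([ 3.77062233e-04, -4.43306744e+01, -1.78587145e+01, -2.56839767e-04,
        3.93426410e-03, -6.78016150e-06]), 'tcp_pos': array([0.1662821 , 0.60180069, 0.23041309]), 'tool_rot': array([ 1.34500573e-01,  9.90913020e-01, -9.41146293e-04, -3.09950348e-04]), 'force': array([0.39939244, 0.16630718, 0.12536958]), 'ft_torque': array([ 0.03537035, -0.01388855,  0.02637971]), 'finger_gap': 1.0023703259156096}
```

View pics/side0.png

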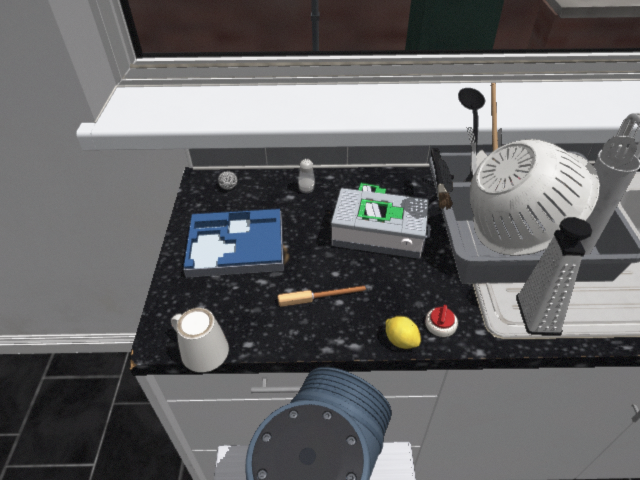

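View pics/top0.png

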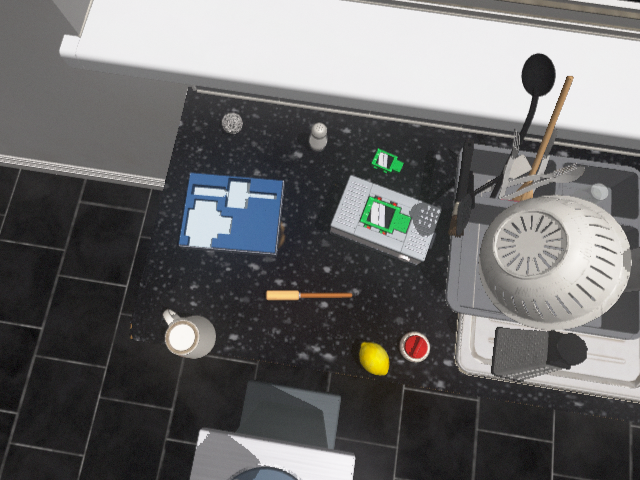

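Could be mistaken for the targets (top view): green cassette in the slicer (382,213), a smaller green cassette on the worktop (387,160), the rod (308,295), and the wooden spoon handle in the sink (545,125). I'll take the cassette in the slicer and the rod on the worktop. Next I'll check both in close crops.

Run:
```python
import cv2,numpy as np
s=cv2.imread("pics/side0.png");t=cv2.imread("pics/top0.png")
r=lambda im,x0,y0,x1,y1:cv2.resize(im[y0:y1,x0:x1],(800,600),interpolation=cv2.INTER_CUBIC)
cv2.imwrite("pics/c1.png",r(t,320,135,450,270-38+0))
cv2.imwrite("pics/c1.png",r(t,320,150,472,264))
cv2.imwrite("pics/c2.png",r(s,320,170,440,260))
cv2.imwrite("pics/c3.png",r(t,165,165,301,267))
cv2.imwrite("pics/c4.png",r(t,255,265,367,349))
```

```text
(no output)
```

View pics/c1.png

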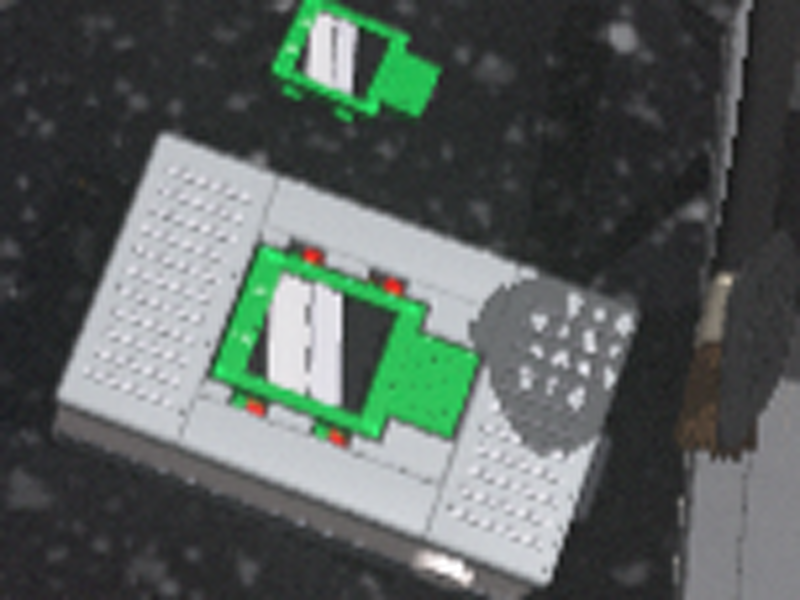

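View pics/c2.png

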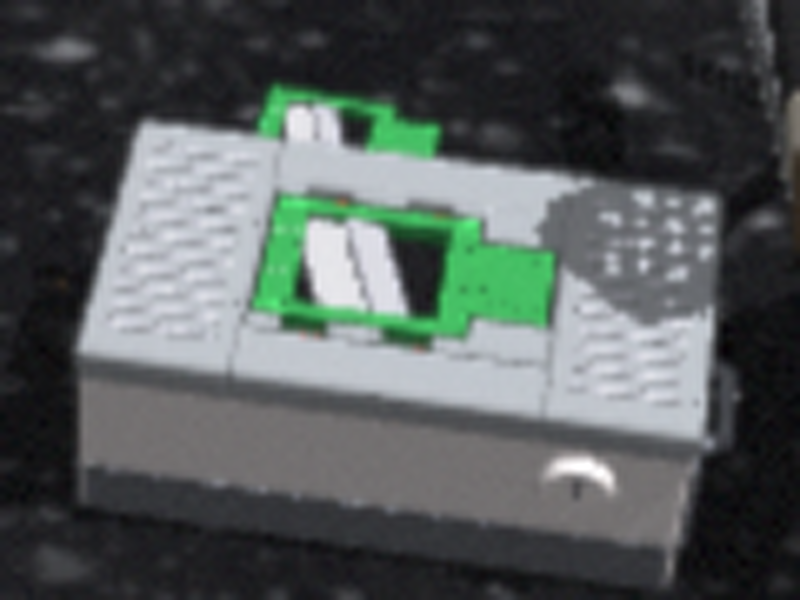

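View pics/c3.png

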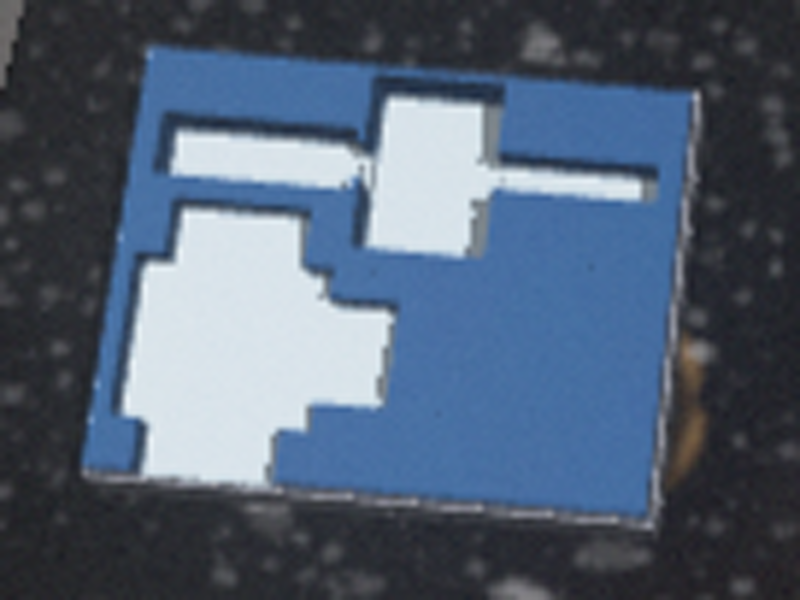

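View pics/c4.png

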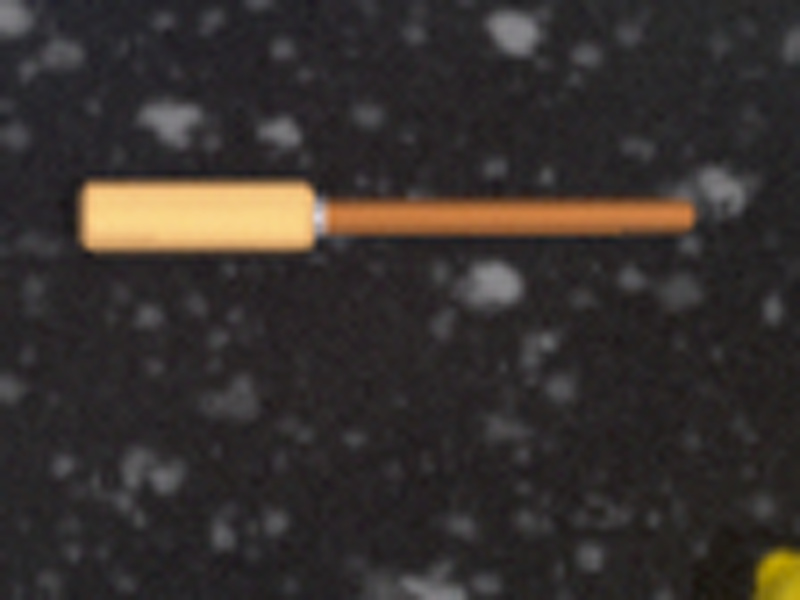

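```bash
cat > h.py <<'E'
import numpy as np,cv2
from station import manip
def snap(n,save=None):
    s=manip.snapshot(n)
    if save: cv2.imwrite(f"pics/{save}.png",s["pixels"])
    return s
def ray(s,uv,z):
    R=np.array(s["R"]);t=np.array(s["t"]);c=-R.T@t
    uv=np.atleast_2d(uv).astype(float)
    d=np.c_[(uv[:,0]-s["cx"])/s["fx"],(uv[:,1]-s["cy"])/s["fy"],np.ones(len(uv))]@R
    return c+d*((z-c[2])/d[:,2])[:,None]
def proj(s,X):
    p=np.atleast_2d(X)@np.array(s["R"]).T+np.array(s["t"])
    return np.c_[p[:,0]/p[:,2]*s["fx"]+s["cx"],p[:,1]/p[:,2]*s["fy"]+s["cy"]]
def tri(s1,u1,s2,u2):
    A=[]
    for s,u in((s1,u1),(s2,u2)):
        R=np.array(s["R"]);t=np.array(s["t"])
        a=(u[0]-s["cx"])/s["fx"];b=(u[1]-s["cy"])/s["fy"]
        A.append(np.r_[R[0]-a*R[2],t[0]-a*t[2]]);A.append(np.r_[R[1]-b*R[2],t[1]-b*t[2]])
    A=np.array(A);X=np.linalg.lstsq(A[:,:3],-A[:,3],rcond=None)[0]
    return X,np.abs(A[:,:3]@X+A[:,3]).max()
def hsv(s): return cv2.cvtColor(s["pixels"],cv2.COLOR_BGR2HSV)
def blobs(m,amin=30):
    cs,_=cv2.findContours(m.astype(np.uint8),cv2.RETR_EXTERNAL,cv2.CHAIN_APPROX_NONE)
    return sorted([c for c in cs if cv2.contourArea(c)>amin],key=cv2.contourArea,reverse=True)
E
python3 - <<'E'
from h import *
for n in("top","side"):
    s=snap(n);H=hsv(s);h,sa,v=[H[...,i].astype(int) for i in range(3)]
    print("==",n)
    def rect(pts,z,lab):
        P=ray(s,pts,z)[:,:2]
        r=cv2.minAreaRect((P*1000).astype(np.float32)); print(lab,np.round(r[0],1),np.round(r[1],1),round(r[2],1))
    g=(h>50)&(h<75)&(sa>120)&(v>60)
    for c in blobs(g,60):
        c=c[:,0]; rect(c,0.08,f"green n{len(c)} px{c.mean(0).round()}")
    b=(h>95)&(h<120)&(sa>90)&(v>80)
    for c in blobs(b,800)[:2]:
        c=c[:,0]; rect(c,0.034,f"blue px{c.mean(0).round()}")
    w=(h>8)&(h<22)&(sa>80)&(v>110)
    for c in blobs(w,100):
        c=c[:,0]; rect(c,0.01,f"wood px{c.mean(0).round()}")
E
```

```text
== top
green n139 px[384. 217.] [ 624.7 -151.5] [96.3 65.8] 76.7
green n86 px[387. 162.] [ 746.7 -140.5] [63.3 45.7] 74.0
blue px[226. 213.] [600.1 176.4] [164.4 207.9] 3.9
wood px[552. 125.] [ 932.7 -519.3] [ 12.4 280.4] 73.4
wood px[282. 295.] [441.8  37.9] [19.1 68.6] 9.0
wood px[326. 295.] [455.4 -54.2] [  8.5 109.2] 9.0
== side
green n113 px[380. 210.] [ 624.3 -151. ] [95.2 61.3] 78.0
green n67 px[371. 187.] [ 704.  -139.3] [63.3 26.1] 74.0
blue px[229. 238.] [596.7 177. ] [168.3 207.1] 3.6
wood px[295. 297.] [442.4  37.7] [30.  69.6] 7.7
wood px[339. 291.] [456.5 -54.8] [ 10.3 108.9] 9.0
wood px[494. 116.] [1131.3 -552.5] [ 11.3 374.6] 76.4
```

Run:
```python
from h import *
S={n:snap(n) for n in("top","side")}
def line(P): 
    vx,vy,x0,y0=cv2.fitLine((P*1000).astype(np.float32),cv2.DIST_HUBER,0,.01,.01).ravel(); return np.array([x0,y0]),np.array([vx,vy])
for n,s in S.items():
    print("==",n)
    H=hsv(s);h,sa,v=[H[...,i].astype(int) for i in range(3)]
    # deck
    m=((sa<40)&(v>140)) | ((h>50)&(h<75)&(sa>120))
    m[:, :315]=0; m[:170]=0; m[270:]=0; m[:,445:]=0
    m=cv2.morphologyEx(m.astype(np.uint8),cv2.MORPH_CLOSE,np.ones((5,5)))
    c=blobs(m)[0][:,0]; hull=cv2.convexHull(c)[:,0]
    q=cv2.approxPolyDP(hull,3,True)[:,0]
    print("deck poly",q.tolist()); print((ray(s,q,.08)[:,:2]*1000).round(1).tolist())
    r=cv2.minAreaRect((ray(s,c,.08)[:,:2]*1000).astype(np.float32));print("deckrect",r)
    # rod
    w=((h>5)&(h<25)&(sa>80)&(v>90)); w[:265]=0; w[330:]=0; w[:,:250]=0; w[:,380:]=0
    ys,xs=np.nonzero(w)
    P=ray(s,np.c_[xs,ys],.01)[:,:2]
    p0,d=line(P); d=d*(-np.sign(d[1])); t=(P*1000-p0)@d
    lo,hi=t.min(),t.max()
    pin=P[t>lo+78]; p1,d1=line(pin); d1=d1*(-np.sign(d1[1]))
    print("rod len",hi-lo,"axis",d,np.degrees(np.arctan2(d[1],d[0])),"pin",p1,np.degrees(np.arctan2(d1[1],d1[0])),"tip",p0+d*hi,"butt",p0+d*lo)
    # tray
    b=((h>95)&(h<125)&(sa>70)&(v>40)); b[:160]=0;b[290:]=0;b[:,:165]=0;b[:,300:]=0
    b=cv2.morphologyEx(b.astype(np.uint8),cv2.MORPH_CLOSE,np.ones((3,3)))
    c=blobs(b)[0][:,0];hull=cv2.convexHull(c)[:,0];q=cv2.approxPolyDP(hull,3,True)[:,0]
    print("tray poly",q.tolist()); print((ray(s,q,.034)[:,:2]*1000).round(1).tolist())
    r=cv2.minAreaRect((ray(s,c,.034)[:,:2]*1000).astype(np.float32));print("trayrect",r)
# skimmer
print(tri(S["top"],(320+475*.19,150+320*.19),S["side"],(320+540*.15,170+225*.15)))
print(tri(S["top"],(320+545*.19,150+455*.19),S["side"],(320+650*.15,170+325*.15)))
```

```text
== top
deck poly [[350, 176], [421, 201], [433, 233], [423, 260], [399, 257], [331, 225]]
[[703.9, -66.6], [672.6, -220.4], [608.3, -251.7], [549.3, -237.1], [547.8, -188.5], [592.1, -42.7]]
deckrect ((622.2628784179688, -151.4575653076172), (202.5343475341797, 128.81724548339844), 77.14566040039062)
rod len 184.18260228312704 axis [ 0.15294683 -0.9882344 ] -81.202255 pin [455.9615   -57.811626] -80.99481 tip [ 464.10115059 -110.22240263] butt [435.93100547  71.79318096]
tray poly [[190, 173], [282, 180], [283, 213], [274, 252], [179, 244]]
[[672.2, 283.9], [688.2, 79.4], [613.9, 64.2], [526.0, 68.3], [511.2, 272.0]]
trayrect ((602.0272216796875, 172.73411560058594), (167.80093383789062, 218.2052764892578), 3.99965763092041)
== side
deck poly [[341, 189], [361, 182], [426, 200], [426, 236], [411, 244], [332, 222]]
[[700.3, -66.3], [724.7, -114.6], [657.7, -257.5], [543.9, -239.0], [521.5, -204.2], [590.5, -42.3]]
deckrect ((626.5496826171875, -154.54344177246094), (219.9705352783203, 154.88014221191406), 67.09429168701172)
rod len 183.04105811855894 axis [ 0.16297744 -0.9866298 ] -80.62024 pin [456.88428  -56.372437] -80.66113 tip [ 465.47701933 -108.44832072] butt [435.64545587  72.14543894]
tray poly [[280, 209], [280, 261], [183, 266], [191, 214]]
[[684.7, 77.9], [520.7, 70.3], [510.8, 275.0], [671.8, 285.9]]
trayrect ((597.0347900390625, 176.97250366210938), (173.2637481689453, 209.65638732910156), 3.928028106689453)
(array([ 0.64868366, -0.20035904,  0.07780473]), np.float64(0.0005596037905339912))
(array([ 0.59850622, -0.23157158,  0.07849125]), np.float64(0.002066356080602877))
```

Run:
```python
from h import *
S={n:snap(n) for n in("top","side")}
C={"top":(np.array([(163,131),(58,402),(550,586),(638,303)])*.19+[320,150]),"side":np.array([(138,122),(78,355),(700,441),(722,188)])*.15+[320,170]}
for n,s in S.items():
    P=ray(s,C[n]-.4,.08)[:,:2]*1000
    a,b,c,d=P
    print(n,P.round(1).tolist(),"ctr",P.mean(0).round(1),"len",np.linalg.norm(c-b).round(1),np.linalg.norm(d-a).round(1),"w",np.linalg.norm(b-a).round(1),np.linalg.norm(c-d).round(1))
    for v in((c-b),(d-a)): print(np.degrees(np.arctan2(v[1],v[0])).round(2))
    for v in((a-b),(d-c)): print("perp",np.degrees(np.arctan2(v[1],v[0])).round(2))
    # cassette: edge fits
    H=hsv(s);h,sa,v=[H[...,i].astype(int) for i in range(3)]
    g=(h>50)&(h<75)&(sa>120)&(v>60)
    cc=blobs(g,60)[0]; Q=ray(s,cc[:,0],.08)[:,:2]*1000
    hull=cv2.convexHull(cc)[:,0]; q=cv2.approxPolyDP(cc,1.5,True)[:,0]
    print("cass",q.tolist(),(ray(s,q,.08)[:,:2]*1000).round().tolist())
```

```text
top [[707.4, -67.3], [589.9, -42.2], [547.7, -239.5], [665.8, -262.4]] ctr [ 627.7 -152.9] len 201.7 199.5 w 120.1 120.3
-102.08
-102.04
perp -12.04
perp -11.0
cass [[368, 198], [360, 219], [365, 224], [364, 226], [367, 224], [378, 227], [380, 232], [383, 230], [391, 232], [394, 228], [405, 232], [410, 217], [401, 214], [399, 207], [376, 198]] [[662.0, -110.0], [614.0, -100.0], [605.0, -112.0], [601.0, -110.0], [606.0, -116.0], [603.0, -139.0], [593.0, -144.0], [598.0, -150.0], [597.0, -166.0], [606.0, -171.0], [601.0, -195.0], [635.0, -201.0], [638.0, -182.0], [652.0, -177.0], [664.0, -127.0]]
side [[704.3, -64.8], [587.8, -40.7], [544.7, -236.2], [665.1, -263.1]] ctr [ 625.5 -151.2] len 200.2 202.1 w 118.9 123.3
-102.43
-101.17
perp -11.72
perp -12.58
cass [[361, 201], [362, 204], [358, 215], [363, 218], [374, 217], [379, 220], [389, 219], [391, 216], [401, 218], [402, 208], [392, 207], [391, 203], [369, 200]] [[657.0, -110.0], [647.0, -111.0], [611.0, -100.0], [602.0, -110.0], [604.0, -135.0], [595.0, -145.0], [597.0, -167.0], [607.0, -172.0], [600.0, -193.0], [632.0, -200.0], [636.0, -178.0], [649.0, -177.0], [660.0, -128.0]]
```

```bash
cat >> h.py <<'E'
def pose():
    s=manip.sense();x,y,z,w=s["tool_rot"]
    ty=np.array([2*(x*y-w*z),1-2*(x*x+z*z)]); tz=1-2*(x*x+y*y)
    return np.array(s["tcp_pos"])*1000,np.degrees(np.arctan2(ty[1],ty[0])),s
def go(x,y,z,phi=None):
    p,f,s=pose(); 
    if phi is None: phi=f
    a=np.radians(phi); d=np.array([x,y,z])-p
    yaw=(f-phi+180)%360-180
    print(f"t={s['t']:.2f} tcp={p.round(1)} phi={f:.2f} gap={s['finger_gap']*85:.1f}mm F={np.round(s['force'],1)} q1={np.degrees(s['q'][0]):.0f} q6={np.degrees(s['q'][5]):.0f}")
    print(f"yaw {yaw:.2f} then travel x {-d[0]*np.sin(a)+d[1]*np.cos(a):.1f} y {d[0]*np.cos(a)+d[1]*np.sin(a):.1f} z {-d[2]:.1f}")
E
python3 -c "
from h import *
go(443.2,25.7,120,9.1)"
```

```text
t=0.40 tcp=[166.5 602.3 231.2] phi=74.54 gap=84.9mm F=[ 1.1 -0.2 -0.3] q1=64 q6=-10
yaw 65.44 then travel x -613.1 y 182.0 z 111.2
```

servo_tool --increments '[{"yaw": 8.2}, {"yaw": 8.2}, {"yaw": 8.2}, {"yaw": 8.2}, {"yaw": 8.2}, {"yaw": 8.2}, {"yaw": 8.2}, {"yaw": 8.0}, {"travel": [-40, 12, 0]}, {"travel": [-47, 14, 0]}, {"travel": [-47, 14, 0]}, {"travel": [-47, 14, 0]}, {"travel": [-47, 14, 0]}, {"travel": [-47, 14, 0]}, {"travel": [-47, 14, 0]}, {"travel": [-47, 14, 0]}, {"travel": [-47, 14, 0]}, {"travel": [-47, 14, 0]}, {"travel": [-47, 14, 0]}, {"travel": [-47, 14, 10]}]'

```text
schema error: expected keys hand, travel, yaw
```

```bash
python3 -c "
from h import *
go(443.2,25.7,4,9.1)"
```

```text
t=0.40 tcp=[166.5 602.3 231.2] phi=74.54 gap=84.9mm F=[ 1.1 -0.2 -0.3] q1=64 q6=-10
yaw 65.44 then travel x -613.1 y 182.0 z 227.2
```

servo_tool --increments '[{"hand": 0, "travel": [0, 0, 0], "yaw": 8.2}, {"hand": 0, "travel": [0, 0, 0], "yaw": 8.2}, {"hand": 0, "travel": [0, 0, 0], "yaw": 8.2}, {"hand": 0, "travel": [0, 0, 0], "yaw": 8.2}, {"hand": 0, "travel": [0, 0, 0], "yaw": 8.2}, {"hand": 0, "travel": [0, 0, 0], "yaw": 8.2}, {"hand": 0, "travel": [0, 0, 0], "yaw": 8.2}, {"hand": 0, "travel": [0, 0, 0], "yaw": 8.0}, {"hand": 0, "travel": [-40, 12, 0], "yaw": 0}, {"hand": 0, "travel": [-47, 14, 0], "yaw": 0}, {"hand": 0, "travel": [-47, 14, 0], "yaw": 0}, {"hand": 0, "travel": [-47, 14, 0], "yaw": 0}, {"hand": 0, "travel": [-47, 14, 0], "yaw": 0}, {"hand": 0, "travel": [-47, 14, 0], "yaw": 0}, {"hand": 0, "travel": [-47, 14, 0], "yaw": 0}, {"hand": 0, "travel": [-47, 14, 0], "yaw": 0}, {"hand": 0, "travel": [-47, 14, 0], "yaw": 0}, {"hand": 0, "travel": [-47, 14, 0], "yaw": 0}, {"hand": 0, "travel": [-47, 14, 0], "yaw": 0}, {"hand": 0, "travel": [-47, 14, 10], "yaw": 0}]'

```text
t: 2.4
tcp_pos: [0.4207, 0.0769, 0.2225]
tool_rot: [0.649, 0.761, 0.001, 0.002]
force: [0.1, 0.5, 0.6]
finger_gap: 0.996
```

```bash
python3 -c "
from h import *
go(443.2,25.7,4,9.1)"
```

```text
t=2.40 tcp=[420.7  76.9 222.5] phi=9.13 gap=84.7mm F=[0.1 0.5 0.6] q1=-5 q6=-14
yaw 0.03 then travel x -54.1 y 14.1 z 218.5
```

servo_tool --increments '[{"hand": 0, "travel": [-27, 7, 40], "yaw": 0}, {"hand": 0, "travel": [-27, 7, 40], "yaw": 0}, {"hand": 0, "travel": [0, 0, 40], "yaw": 0}, {"hand": 0, "travel": [0, 0, 30], "yaw": 0}, {"hand": 0, "travel": [0, 0, 0], "yaw": 0}]'

```text
t: 2.9
tcp_pos: [0.4391, 0.0277, 0.0684]
tool_rot: [0.649, 0.761, -0.002, -0.003]
force: [-0.1, -0.8, 1.0]
finger_gap: 0.999
```

```bash
python3 -c "
from h import *
go(443.2,25.7,4,9.1)
snap('top','t1');s=snap('side','s1')
cv2.imwrite('pics/s1c.png',cv2.resize(s['pixels'][200:350,220:420],(800,600)))"
```

```text
t=2.90 tcp=[439.1  27.7  68.4] phi=9.08 gap=84.9mm F=[-0.1 -0.8  1. ] q1=-11 q6=-20
yaw -0.02 then travel x -2.6 y 3.7 z 64.4
```

View pics/s1c.png

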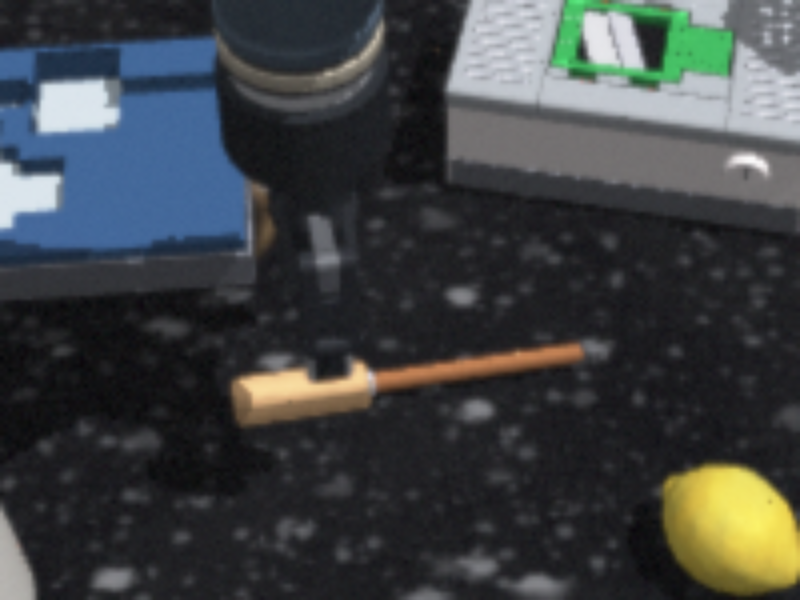

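servo_tool --increments '[{"hand": 0, "travel": [-2, 3, 25], "yaw": 0}, {"hand": 0, "travel": [0, 0, 20], "yaw": 0}, {"hand": 0, "travel": [0, 0, 14], "yaw": 0}, {"hand": 0, "travel": [0, 0, 0], "yaw": 0}, {"hand": 0, "travel": [0, 0, 0], "yaw": 0}]'

```text
t: 3.5
tcp_pos: [0.4458, 0.0263, 0.0139]
tool_rot: [0.648, 0.761, 0.001, 0.001]
force: [0.3, 0.5, 0.4]
finger_gap: 0.998
```

```bash
python3 -c "
from h import *
go(443.2,25.7,4,9.1)"
```

```text
t=3.50 tcp=[445.8  26.3  13.9] phi=9.18 gap=84.9mm F=[0.3 0.5 0.4] q1=-11 q6=-20
yaw 0.08 then travel x -0.2 y -2.7 z 9.9
```

servo_tool --increments '[{"hand": 0, "travel": [0, -3, 9], "yaw": 0}, {"hand": 0, "travel": [0, 0, 0], "yaw": 0}, {"hand": 0, "travel": [0, 0, 0], "yaw": 0}]'

```text
t: 3.8
tcp_pos: [0.4416, 0.0258, 0.0036]
tool_rot: [0.649, 0.761, 0.0, 0.0]
force: [0.3, -0.8, -0.2]
finger_gap: 0.997
```

```bash
python3 -c "
from h import *
go(443.2,25.7,4,9.1)"
```

```text
t=3.80 tcp=[441.6  25.8   3.6] phi=9.14 gap=84.7mm F=[ 0.3 -0.8 -0.2] q1=-11 q6=-20
yaw 0.04 then travel x -0.4 y 1.6 z -0.4
```

servo_tool --increments '[{"hand": 0.5, "travel": [0, 1, 0], "yaw": 0}, {"hand": 0.7, "travel": [0, 0, 0], "yaw": 0}, {"hand": 1, "travel": [0, 0, 0], "yaw": 0}, {"hand": 1, "travel": [0, 0, 0], "yaw": 0}, {"hand": 1, "travel": [0, 0, 0], "yaw": 0}, {"hand": 1, "travel": [0, 0, 0], "yaw": 0}, {"hand": 1, "travel": [0, 0, 0], "yaw": 0}]' --newtons 50

```text
t: 4.5
tcp_pos: [0.4427, 0.026, 0.0035]
tool_rot: [0.649, 0.761, 0.0, 0.0]
force: [-0.4, 0.3, 4.1]
finger_gap: 0.22
```

```bash
python3 -c "
from h import *
go(443.2,25.7,46,9.1)"
```

```text
t=4.50 tcp=[442.7  26.    3.5] phi=9.14 gap=18.7mm F=[-0.4  0.3  4.1] q1=-11 q6=-20
yaw 0.04 then travel x -0.3 y 0.5 z -42.5
```

servo_tool --increments '[{"hand": 1, "travel": [0, 0, -20], "yaw": 0}, {"hand": 1, "travel": [0, 0, -40], "yaw": 0}, {"hand": 1, "travel": [0, 0, -40], "yaw": 0}, {"hand": 1, "travel": [0, 0, 0], "yaw": 7}, {"hand": 1, "travel": [0, 0, 0], "yaw": 7}, {"hand": 1, "travel": [0, 0, 0], "yaw": 7}, {"hand": 1, "travel": [0, 0, 0], "yaw": 0}]'

```text
t: 5.2
tcp_pos: [0.4424, 0.026, 0.1033]
tool_rot: [0.776, 0.63, -0.0, -0.0]
force: [0.4, -0.5, -0.6]
finger_gap: 0.22
```

```bash
python3 -c "
from h import *
a=snap('top');b=snap('side')
print(tri(a,(282,235),b,(285.5,255)))
go(682,109,105,-12)
cv2.imwrite('pics/m.png',np.vstack([cv2.resize(a['pixels'][140:320,160:460],(500,300)),cv2.resize(b['pixels'][140:320,160:460],(500,300))]))"
```

```text
(array([ 0.57372008,  0.06252148, -0.00586353]), np.float64(0.0005209821967682507))
t=5.30 tcp=[442.4  26.  103.1] phi=-11.71 gap=18.6mm F=[-0.  -0.2 -0.7] q1=-11 q6=1
yaw 0.29 then travel x 131.0 y 217.1 z -1.9
```

View pics/m.png

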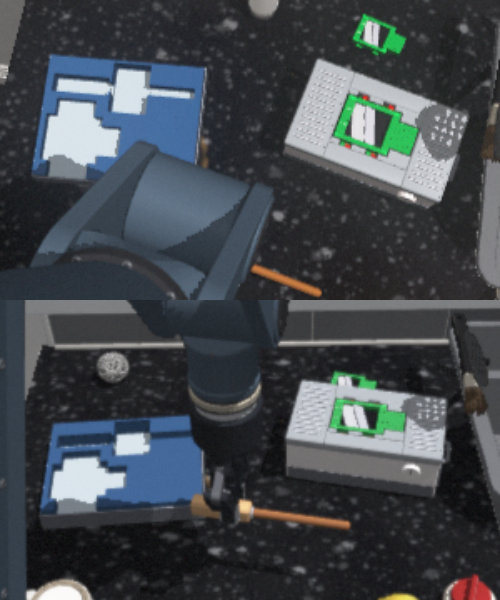

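```bash
cat >> h.py <<'E'
def pintip(s,box):
    H=hsv(s);h,sa,v=[H[...,i].astype(int) for i in range(3)]
    w=((h>5)&(h<25)&(sa>80)&(v>70)); m=np.zeros_like(w);x0,y0,x1,y1=box;m[y0:y1,x0:x1]=w[y0:y1,x0:x1]
    c=blobs(m,20)[0];
    f=np.zeros(m.shape,np.uint8);cv2.drawContours(f,[c],-1,1,-1)
    ys,xs=np.nonzero(f);P=np.c_[xs,ys].astype(np.float32)
    vx,vy,x,y=cv2.fitLine(P[xs>xs.max()-25],cv2.DIST_HUBER,0,.01,.01).ravel()
    if vx<0:vx,vy=-vx,-vy
    t=(P-[x,y])@[vx,vy];return np.array([x+vx*t.max(),y+vy*t.max()]),np.array([vx,vy])
E
python3 - <<'E'
from h import *
a=snap('top');b=snap('side')
ua,da=pintip(a,(300,290,370,330));ub,db=pintip(b,(310,250,380,290))
X,e=tri(a,ua,b,ub);print(ua,ub,X*1000,e,da,db)
p,f,s=pose();u=np.array([np.cos(np.radians(f-90)),np.sin(np.radians(f-90))])
T=np.r_[p[:2]+137*u,p[2]+6.5];print("pred",T)
for s,d in((a,da),(b,db)):
    q=proj(s,np.array([T,T-np.r_[50*u,0]])/1000);dd=q[0]-q[1];print(q[0],dd/np.linalg.norm(dd),d)
E
```

```text
[352.06738 315.83206] [369.16116 275.02237] [ 415.16032024 -107.60496815  109.97751737] 0.0007042034069053293 [0.92806846 0.37240964] [0.9866812  0.16266592]
pred [ 414.50736434 -108.11305521  109.59156741]
[351.90497662 316.15659787] [0.93385688 0.35764693] [0.92806846 0.37240964]
[369.82261587 275.40958607] [0.98995935 0.14135236] [0.9866812  0.16266592]
```

servo_tool --increments '[{"hand": 1, "travel": [16, 25, 0], "yaw": 0.3}, {"hand": 1, "travel": [23, 38, 0], "yaw": 0}, {"hand": 1, "travel": [23, 38, 0], "yaw": 0}, {"hand": 1, "travel": [23, 38, 0], "yaw": 0}, {"hand": 1, "travel": [23, 38, 0], "yaw": 0}, {"hand": 1, "travel": [15, 25, 0], "yaw": 0}, {"hand": 1, "travel": [8, 15, 0], "yaw": 0}, {"hand": 1, "travel": [0, 0, 20], "yaw": 0}, {"hand": 1, "travel": [0, 0, 20], "yaw": 0}, {"hand": 1, "travel": [0, 0, 10], "yaw": 0}, {"hand": 1, "travel": [0, 0, 0], "yaw": 0}, {"hand": 1, "travel": [0, 0, 0], "yaw": 0}]'

```text
t: 6.6
tcp_pos: [0.6824, 0.1084, 0.0534]
tool_rot: [0.778, 0.628, 0.0, -0.0]
force: [0.5, -0.4, -0.8]
finger_gap: 0.221
```

```bash
python3 -c "
from h import *
a=snap('top');b=snap('side')
go(682,109,45.5,-12)
cv2.imwrite('pics/m2.png',np.vstack([cv2.resize(a['pixels'][140:320,160:460],(500,300)),cv2.resize(b['pixels'][140:320,160:460],(500,300))]))"
```

```text
t=6.70 tcp=[683.1 108.4  54.4] phi=-12.15 gap=18.0mm F=[ 0.7 -0.3 -0.1] q1=-0 q6=12
yaw -0.15 then travel x 0.4 y -1.2 z 8.9
```

View pics/m2.png

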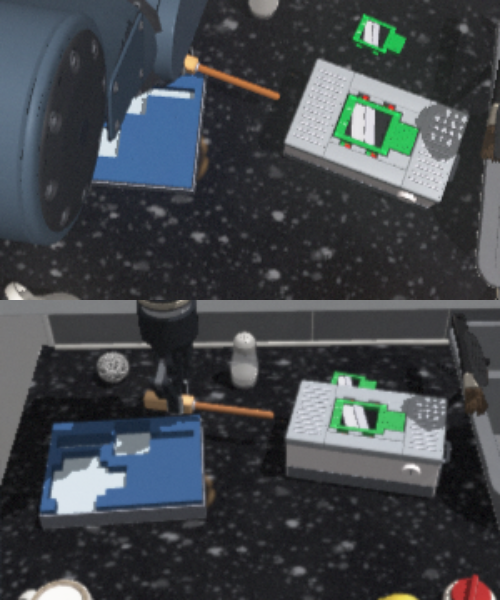

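Run:
```python
from h import *
a=snap('top');b=snap('side')
ua,da=pintip(a,(290,170,340,205));ub,db=pintip(b,(280,190,335,215))
X,e=tri(a,ua,b,ub);X*=1000
p,f,s=pose();u=np.array([np.cos(np.radians(f-90)),np.sin(np.radians(f-90))])
T=np.r_[p[:2]+137*u,p[2]+6.5];print(ua,ub,"meas",X.round(1),e,"pred",T.round(1))
# pin direction at level plane
for s,uu,d in((a,ua,da),(b,ub,db)):
    q=ray(s,[uu,uu-25*d],T[2]/1000)[:,:2]*1000;v=q[0]-q[1];print(q[0].round(1),np.degrees(np.arctan2(v[1],v[0])))
ang=np.radians(-102);ux=np.array([np.cos(ang),np.sin(ang)]);uy=np.array([-ux[1],ux[0]])
for C in((627.7,-152.9),(625.5,-151.2),(626.5,-152)):
  for Y in(X,T): d=Y[:2]-C;print(C,"slicer frame",(d@ux).round(1),(d@uy).round(1))
```

```text
[327.2067  197.46222] [323.2418 208.3218] meas [655.5 -25.   60.9] 0.0008478574579314693 pred [654.2 -25.5  61.1]
[655.4 -25.9] -102.89113189224483
[655.4 -24.2] -103.2251386912496
(627.7, -152.9) slicer frame -130.9 0.6
(627.7, -152.9) slicer frame -130.1 -0.5
(625.5, -151.2) slicer frame -129.7 3.1
(625.5, -151.2) slicer frame -128.9 2.0
(626.5, -152) slicer frame -130.2 2.0
(626.5, -152) slicer frame -129.5 0.8
```

servo_tool --increments '[{"hand": 1, "travel": [0, -3, 5], "yaw": -0.8}, {"hand": 1, "travel": [0, 0, 3.5], "yaw": 0}, {"hand": 1, "travel": [0, 0, 0], "yaw": 0}, {"hand": 1, "travel": [0, 0, 0], "yaw": 0}]'

```text
t: 7.2
tcp_pos: [0.6792, 0.1091, 0.0446]
tool_rot: [0.774, 0.634, -0.0, -0.0]
force: [-0.6, 0.4, -1.1]
finger_gap: 0.221
```

Run:
```python
from h import *
a=snap('top');b=snap('side')
ua,da=pintip(a,(290,170,340,208));ub,db=pintip(b,(280,190,335,220))
X,e=tri(a,ua,b,ub);X*=1000
go(682,109,45.5,-12)
print("meas",X.round(1),e)
for s,uu,d in((a,ua,da),(b,ub,db)):
    q=ray(s,[uu,uu-25*d],.0525)[:,:2]*1000;v=q[0]-q[1];print(q[0].round(1),np.degrees(np.arctan2(v[1],v[0])))
ang=np.radians(-102);ux=np.array([np.cos(ang),np.sin(ang)]);uy=np.array([-ux[1],ux[0]])
for C in((626.5,-152),):
  d=X[:2]-C;print(C,"slicer frame",(d@ux).round(1),(d@uy).round(1))
```

```text
t=7.30 tcp=[679.5 109.1  44.8] phi=-11.36 gap=18.7mm F=[-0.1 -0.4 -1.2] q1=-0 q6=11
yaw 0.64 then travel x 0.4 y 2.5 z -0.7
meas [653.  -25.   51.9] 0.0011832671333346957
[652.7 -26.2] -102.30261609282417
[652.4 -23.8] -102.2193096904536
(626.5, -152) slicer frame -129.7 -0.5
```

servo_tool --increments '[{"hand": 1, "travel": [-12, 0, 0], "yaw": 0}, {"hand": 1, "travel": [-12, 0, 0], "yaw": 0}, {"hand": 1, "travel": [-12, 0, 0], "yaw": 0}, {"hand": 1, "travel": [-12, 0, 0], "yaw": 0}, {"hand": 1, "travel": [-12, 0, 0], "yaw": 0}, {"hand": 1, "travel": [-12, -0.5, 0], "yaw": 0}, {"hand": 1, "travel": [-12, -0.5, 0], "yaw": 0}, {"hand": 1, "travel": [0, 0, 0], "yaw": 0}]'

```text
t: 8.1
tcp_pos: [0.6614, 0.0249, 0.0448]
tool_rot: [0.774, 0.633, -0.0, -0.0]
force: [-0.2, 0.5, -0.7]
finger_gap: 0.223
```

Run:
```python
from h import *
a=snap('top');b=snap('side')
go(682,109,45.5,-12)
cv2.imwrite('pics/m3.png',np.vstack([cv2.resize(a['pixels'][140:320,160:460],(500,300)),cv2.resize(b['pixels'][140:320,160:460],(500,300))]))
```

```text
t=8.20 tcp=[661.8  26.6  44.9] phi=-11.41 gap=18.5mm F=[-1.2  0.4 -0.6] q1=-7 q6=4
yaw 0.59 then travel x 84.8 y 2.6 z -0.6
```

View pics/m3.png

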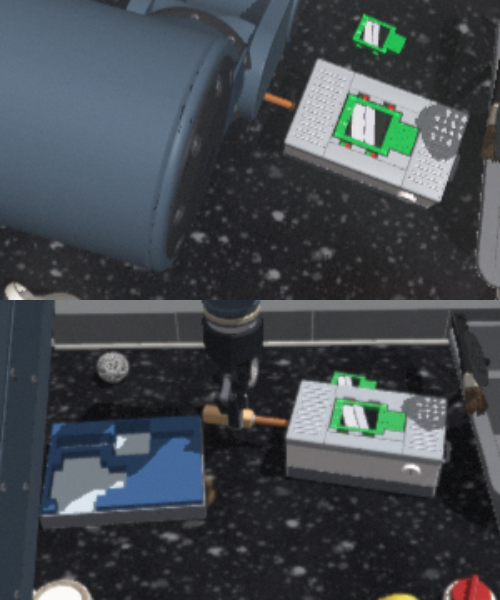

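servo_tool --increments '[{"hand": 1, "travel": [-8, 0, 0], "yaw": 0}, {"hand": 1, "travel": [-8, 0, 0], "yaw": 0}, {"hand": 1, "travel": [-6, 0, 0], "yaw": 0}, {"hand": 1, "travel": [-4, 0, 0], "yaw": 0}, {"hand": 1, "travel": [-3, 0, 0], "yaw": 0}, {"hand": 1, "travel": [-2, 0, 0], "yaw": 0}, {"hand": 1, "travel": [0, 0, 0], "yaw": 0}]'

```text
t: 8.9
tcp_pos: [0.656, -0.002, 0.045]
tool_rot: [0.774, 0.633, 0.001, -0.001]
force: [1.3, 6.3, -0.2]
finger_gap: 0.22
```

Run:
```python
from h import *
go(682,109,45.5,-12)
```

```text
t=8.90 tcp=[656.  -2.  45.] phi=-11.41 gap=18.7mm F=[ 1.3  6.3 -0.2] q1=-10 q6=1
yaw 0.59 then travel x 114.0 y 2.3 z -0.5
```

servo_tool --increments '[{"hand": 1, "travel": [-2, 0, 0], "yaw": 0}, {"hand": 1, "travel": [-2, 0, 0], "yaw": 0}, {"hand": 1, "travel": [-2, 0, 0], "yaw": 0}, {"hand": 1, "travel": [0, 0, 0], "yaw": 0}, {"hand": 1, "travel": [0, 0, 0], "yaw": 0}, {"hand": 1, "travel": [0, 0, 0], "yaw": 0}]'

```text
t: 9.5
tcp_pos: [0.6547, -0.0077, 0.0449]
tool_rot: [0.774, 0.633, 0.001, -0.001]
force: [0.6, 5.7, -0.1]
finger_gap: 0.221
```

Run:
```python
from h import *
a=snap('top');b=snap('side')
go(682,109,45.5,-12)
cv2.imwrite('pics/m4.png',np.vstack([cv2.resize(a['pixels'][150:270,300:500],(500,300)),cv2.resize(b['pixels'][140:260,250:450],(500,300))]))
```

```text
t=9.60 tcp=[654.7  -7.6  44.9] phi=-11.39 gap=18.8mm F=[ 1.8  4.5 -0.7] q1=-10 q6=1
yaw 0.61 then travel x 119.7 y 2.4 z -0.6
```

View pics/m4.png

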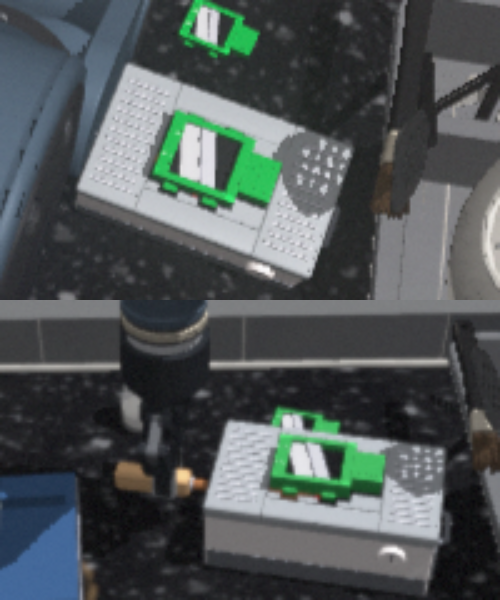

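servo_tool --increments '[{"hand": 1, "travel": [8, 0, 0], "yaw": 0}, {"hand": 1, "travel": [12, 0, 0], "yaw": 0}, {"hand": 1, "travel": [15, 0.5, 0], "yaw": 0}, {"hand": 1, "travel": [15, 0.5, 0], "yaw": 0}, {"hand": 1, "travel": [15, 0, 0], "yaw": 0}, {"hand": 1, "travel": [15, 0, 0], "yaw": 0}, {"hand": 1, "travel": [15, 0, 0], "yaw": 0}, {"hand": 1, "travel": [15, 0, 0], "yaw": 0}, {"hand": 1, "travel": [15, 0, 0], "yaw": 0}, {"hand": 1, "travel": [5, 0, -20], "yaw": 0}, {"hand": 1, "travel": [0, 0, -30], "yaw": 0}, {"hand": 1, "travel": [0, 0, 0], "yaw": 0}]'

```text
t: 10.8
tcp_pos: [0.6846, 0.1191, 0.0992]
tool_rot: [0.773, 0.634, 0.003, 0.003]
force: [1.1, 0.4, 0.6]
finger_gap: 0.221
```

Run:
```python
from h import *
a=snap('top');b=snap('side')
go(443.2,25.7,60,9)
cv2.imwrite('pics/m5.png',np.vstack([cv2.resize(a['pixels'][140:320,160:460],(500,300)),cv2.resize(b['pixels'][140:320,160:460],(500,300))]))
```

```text
t=10.90 tcp=[681.7 118.4  95.6] phi=-11.35 gap=18.8mm F=[ 0.2 -0.3 -0.4] q1=1 q6=12
yaw -20.35 then travel x -54.3 y -250.0 z 35.6
```

View pics/m5.png

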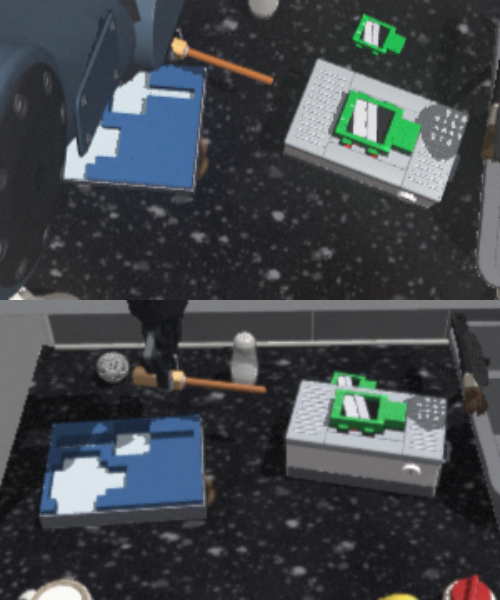

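servo_tool --increments '[{"hand": 1, "travel": [0, 0, 0], "yaw": -7.7}, {"hand": 1, "travel": [0, 0, 0], "yaw": -7.7}, {"hand": 1, "travel": [-8, -25, 0], "yaw": 0}, {"hand": 1, "travel": [-13, -42, 0], "yaw": 0}, {"hand": 1, "travel": [-13, -42, 0], "yaw": 0}, {"hand": 1, "travel": [-13, -42, 0], "yaw": 0}, {"hand": 1, "travel": [-13, -42, 0], "yaw": 0}, {"hand": 1, "travel": [-10, -32, 0], "yaw": 0}, {"hand": 1, "travel": [-6, -19, 0], "yaw": 0}, {"hand": 1, "travel": [0, 0, 25], "yaw": 0}, {"hand": 1, "travel": [0, 0, 25], "yaw": 0}, {"hand": 1, "travel": [0, 0, 15], "yaw": 0}, {"hand": 1, "travel": [0, 0, 5], "yaw": 0}, {"hand": 1, "travel": [0, 0, 0], "yaw": 0}, {"hand": 1, "travel": [0, 0, 0], "yaw": 0}]'

```text
t: 12.4
tcp_pos: [0.4431, 0.0249, 0.0249]
tool_rot: [0.682, 0.732, -0.0, -0.0]
force: [1.1, 0.6, -1.1]
finger_gap: 0.218
```

Run:
```python
from h import *
go(443.2,25.7,3.5,4)
```

```text
t=12.40 tcp=[443.1  24.9  24.9] phi=4.04 gap=18.6mm F=[ 1.1  0.6 -1.1] q1=-11 q6=-15
yaw 0.04 then travel x 0.8 y 0.1 z 21.4
```

servo_tool --increments '[{"hand": 1, "travel": [0, 0, 9], "yaw": 0}, {"hand": 1, "travel": [0, 0, 6], "yaw": 0}, {"hand": 1, "travel": [0, 0, 4], "yaw": 0}, {"hand": 1, "travel": [0, 0, 2], "yaw": 0}, {"hand": 1, "travel": [0, 0, 0], "yaw": 0}]'

```text
t: 12.9
tcp_pos: [0.443, 0.0249, 0.0037]
tool_rot: [0.682, 0.732, -0.0, -0.0]
force: [-0.6, 0.0, -0.7]
finger_gap: 0.218
```

Run:
```python
from h import *
go(443.2,25.7,3.5,4)
```

```text
t=12.90 tcp=[443.   24.9   3.7] phi=4.04 gap=18.5mm F=[-0.6  0.  -0.7] q1=-11 q6=-15
yaw 0.04 then travel x 0.8 y 0.2 z 0.2
```

servo_tool --increments '[{"hand": 0.5, "travel": [0, 0, 0], "yaw": 0}, {"hand": 0.5, "travel": [0, 0, 0], "yaw": 0}, {"hand": 0.5, "travel": [0, 0, 0], "yaw": 0}, {"hand": 0.5, "travel": [0, 0, -30], "yaw": 0}, {"hand": 0, "travel": [0, 0, -45], "yaw": 0}, {"hand": 0, "travel": [0, 0, -45], "yaw": 0}, {"hand": 0, "travel": [0, 0, -40], "yaw": 0}, {"hand": 0, "travel": [0, 0, 0], "yaw": 0}]'

```text
t: 13.7
tcp_pos: [0.4463, 0.0244, 0.1684]
tool_rot: [0.682, 0.732, 0.003, 0.005]
force: [1.2, -0.8, 0.5]
finger_gap: 1.0
```

Run:
```python
from h import *
S={'top':snap('top','t6'),'side':snap('side','s6')}
cv2.imwrite('pics/m6.png',np.vstack([cv2.resize(S['top']['pixels'][140:320,160:460],(500,300)),cv2.resize(S['side']['pixels'][140:320,160:460],(500,300))]))
cv2.imwrite('pics/c6t.png',cv2.resize(S['top']['pixels'][180:255,340:440],(800,600),interpolation=cv2.INTER_CUBIC))
cv2.imwrite('pics/c6s.png',cv2.resize(S['side']['pixels'][170:245,330:430],(800,600),interpolation=cv2.INTER_CUBIC))
go(443.2,25.7,3.5,4)
```

```text
t=13.80 tcp=[443.4  24.9 164.7] phi=4.05 gap=85.1mm F=[ 0.3  0.1 -0.1] q1=-11 q6=-15
yaw 0.05 then travel x 0.8 y -0.1 z 161.2
```

View pics/m6.png

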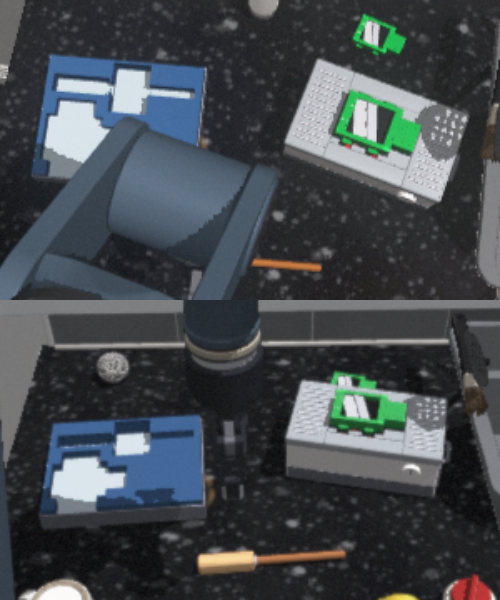

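View pics/c6t.png

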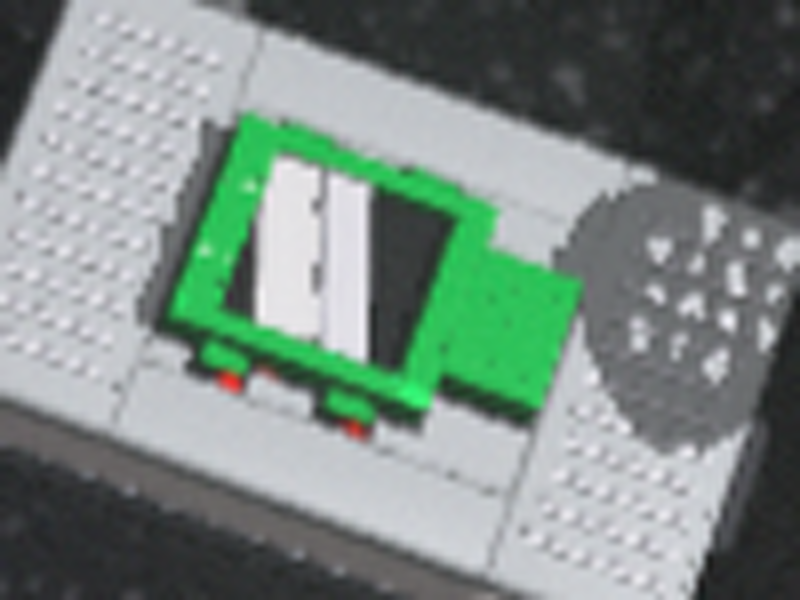

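View pics/c6s.png

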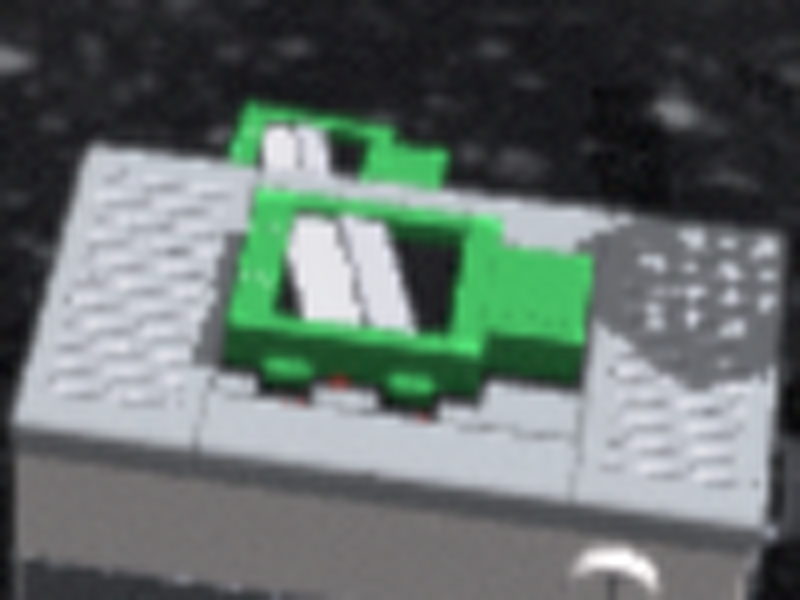

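Run:
```python
from h import *
S={'top':snap('top'),'side':snap('side')}
K={'top':(np.array([(243,112),(168,320),(498,212),(433,408),(583,283),(541,407)])*.125+[340,180]),
'side':np.array([(257,189),(228,328),(503,216),(484,350),(598,254),(588,338)])*.125+[330,170]}
model=np.array([(-48,29),(-48,-29),(22,29),(22,-29),(48,18),(48,-18)],float)
for n,s in S.items():
    for z in(.098,):
        P=ray(s,K[n]-.4,z)[:,:2]*1000
        A=model-model.mean(0);B=P-P.mean(0)
        U,_,V=np.linalg.svd(A.T@B);R=(U@V).T
        sc=np.sqrt((B**2).sum()/(A**2).sum())
        o=P.mean(0)-R@model.mean(0)
        print(n,z,"origin",o.round(1),"ang",np.degrees(np.arctan2(R[1,0],R[0,0])).round(2),"scale",sc.round(3),"grip",(o+R@[-13,0]).round(1),"res",np.abs(model@R.T+o-P).max().round(1))
```

```text
top 0.098 origin [ 627.1 -152.5] ang -101.67 scale 0.988 grip [ 629.8 -139.8] res 1.6
side 0.098 origin [ 626.4 -152.1] ang -100.8 scale 0.993 grip [ 628.8 -139.3] res 2.2
```

Run:
```python
from h import *
go(629.3,-139.5,85,-11.7)
```

```text
t=13.90 tcp=[442.   25.1 162.9] phi=4.04 gap=84.9mm F=[ 0.3  0.  -0.4] q1=-11 q6=-15
yaw 15.74 then travel x -123.2 y 216.8 z 77.9
```

servo_tool --increments '[{"hand": 0, "travel": [0, 0, 0], "yaw": 7.9}, {"hand": 0, "travel": [0, 0, 0], "yaw": 7.9}, {"hand": 0, "travel": [-15, 26, 0], "yaw": 0}, {"hand": 0, "travel": [-24, 42, 0], "yaw": 0}, {"hand": 0, "travel": [-24, 42, 0], "yaw": 0}, {"hand": 0, "travel": [-24, 42, 0], "yaw": 0}, {"hand": 0, "travel": [-20, 36, 0], "yaw": 0}, {"hand": 0, "travel": [-12, 21, 0], "yaw": 0}, {"hand": 0, "travel": [-4, 8, 20], "yaw": 0}, {"hand": 0, "travel": [0, 0, 20], "yaw": 0}, {"hand": 0, "travel": [0, 0, 5], "yaw": 0}, {"hand": 0, "travel": [0, 0, 0], "yaw": 0}, {"hand": 0, "travel": [0, 0, 0], "yaw": 0}]'

```text
t: 15.2
tcp_pos: [0.6302, -0.1395, 0.1183]
tool_rot: [0.776, 0.631, -0.0, -0.0]
force: [0.5, -0.9, -0.5]
finger_gap: 0.999
```

Run:
```python
from h import *
go(629.3,-139.5,85,-11.7)
s=snap('side')
cv2.imwrite('pics/m7.png',cv2.resize(s['pixels'][130:260,300:460],(800,600),interpolation=cv2.INTER_CUBIC))
go(629.3,-139.5,85,-11.7)
```

```text
t=15.20 tcp=[ 630.2 -139.5  118.3] phi=-11.75 gap=85.0mm F=[ 0.5 -0.9 -0.5] q1=-22 q6=-11
yaw -0.05 then travel x -0.2 y -0.9 z 33.3
t=15.25 tcp=[ 630.7 -139.6  119.1] phi=-11.74 gap=85.4mm F=[-0.2  0.9  0.1] q1=-22 q6=-11
yaw -0.04 then travel x -0.2 y -1.4 z 34.1
```

View pics/m7.png

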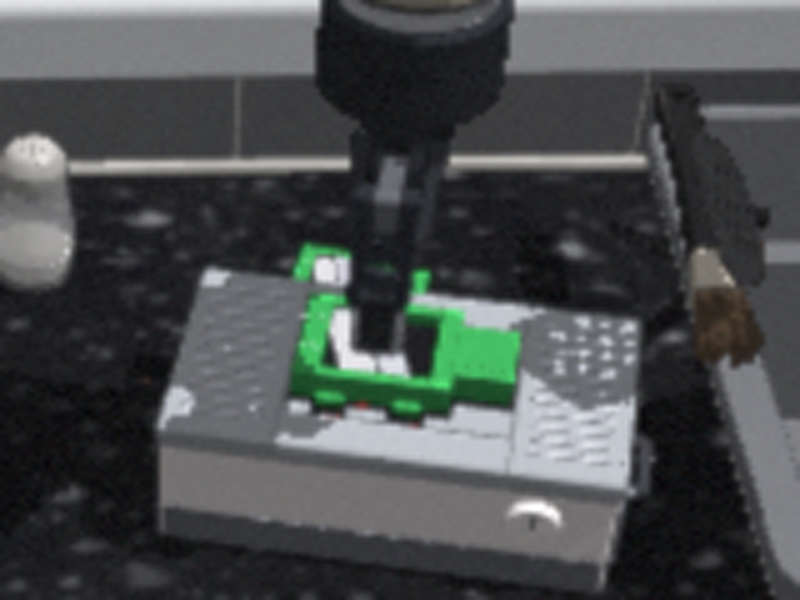

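servo_tool --increments '[{"hand": 0, "travel": [0, -1, 15], "yaw": 0}, {"hand": 0, "travel": [0, 0, 10], "yaw": 0}, {"hand": 0, "travel": [0, 0, 5], "yaw": 0}, {"hand": 0, "travel": [0, 0, 0], "yaw": 0}, {"hand": 0, "travel": [0, 0, 0], "yaw": 0}]'

```text
t: 15.75
tcp_pos: [0.6297, -0.1396, 0.0892]
tool_rot: [0.776, 0.631, 0.0, 0.0]
force: [-0.2, 0.3, 0.5]
finger_gap: 1.0
```

Run:
```python
from h import *
s=snap('side')
cv2.imwrite('pics/m8.png',cv2.resize(s['pixels'][150:240,320:440],(800,600),interpolation=cv2.INTER_CUBIC))
go(629.3,-139.5,85,-11.7)
p,f,_=pose();a=np.radians(f);ty=np.array([np.cos(a),np.sin(a)])
print(proj(s,[np.r_[p[:2]-45*ty,p[2]+13]/1000]))
```

```text
t=15.80 tcp=[ 629.9 -139.7   89.4] phi=-11.75 gap=85.1mm F=[ 0.2 -0.7  0.7] q1=-22 q6=-11
yaw -0.05 then travel x 0.0 y -0.6 z 4.4
[[373.5086147  215.35649579]]
```

View pics/m8.png

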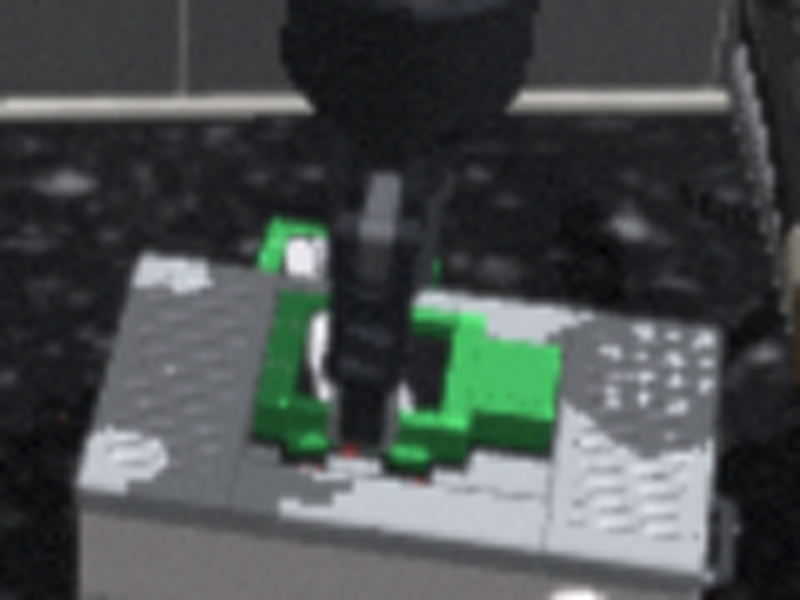

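servo_tool --increments '[{"hand": 0, "travel": [0, -0.5, 4.4], "yaw": 0}, {"hand": 0, "travel": [0, 0, 0], "yaw": 0}, {"hand": 0.2, "travel": [0, 0, 0], "yaw": 0}, {"hand": 0.3, "travel": [0, 0, 0], "yaw": 0}, {"hand": 0.5, "travel": [0, 0, 0], "yaw": 0}, {"hand": 0.5, "travel": [0, 0, 0], "yaw": 0}, {"hand": 0.5, "travel": [0, 0, 0], "yaw": 0}, {"hand": 0.5, "travel": [0, 0, 0], "yaw": 0}]' --newtons 50

```text
t: 16.6
tcp_pos: [0.6291, -0.1395, 0.0847]
tool_rot: [0.776, 0.631, 0.0, 0.0]
force: [-0.3, 0.1, 2.3]
finger_gap: 0.66
```

Run:
```python
from h import *
s=snap('side')
cv2.imwrite('pics/m9.png',cv2.resize(s['pixels'][150:240,320:440],(800,600),interpolation=cv2.INTER_CUBIC))
go(629.3,-139.5,85,-11.7)
```

```text
t=16.65 tcp=[ 629.1 -139.4   84.7] phi=-11.76 gap=56.1mm F=[-0.6  0.8  2.7] q1=-22 q6=-11
yaw -0.06 then travel x -0.0 y 0.2 z -0.3
```

View pics/m9.png

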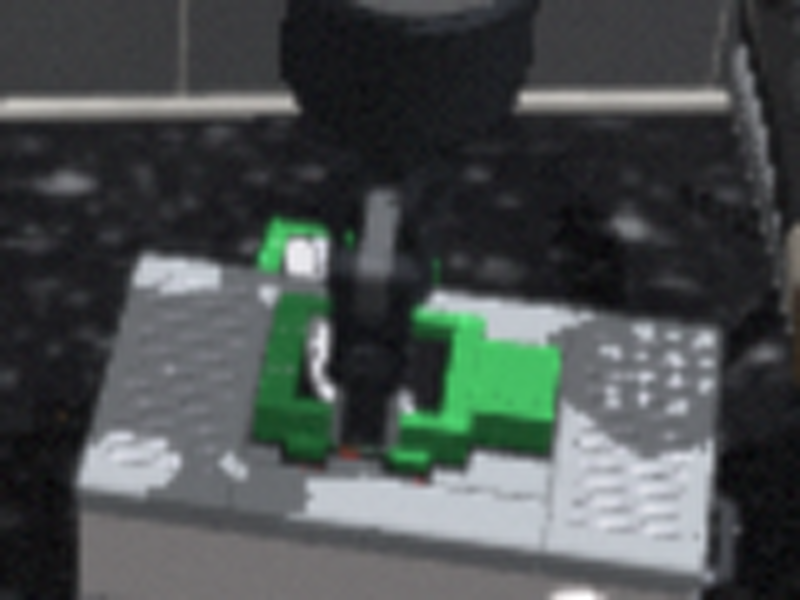

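Run:
```python
from h import *
for n in('top','side'):
    s=snap(n);im=cv2.imread(f'pics/{n}0.png')
    box={'top':(170,165,295,262),'side':(175,200,295,282)}[n];x0,y0,x1,y1=box
    k=6;c=cv2.resize(im[y0:y1,x0:x1],None,fx=k,fy=k,interpolation=cv2.INTER_CUBIC)
    H=cv2.cvtColor(c,cv2.COLOR_BGR2HSV);h,sa,v=[H[...,i].astype(int) for i in range(3)]
    m=((h>95)&(h<125)&(sa>100)&(v>125)).astype(np.uint8)
    cv2.imwrite(f'pics/mask_{n}.png',m*255);cv2.imwrite(f'pics/tray_{n}.png',c)
    print(n,c.shape)
```

```text
top (582, 750, 3)
side (492, 720, 3)
```

View pics/mask_top.png

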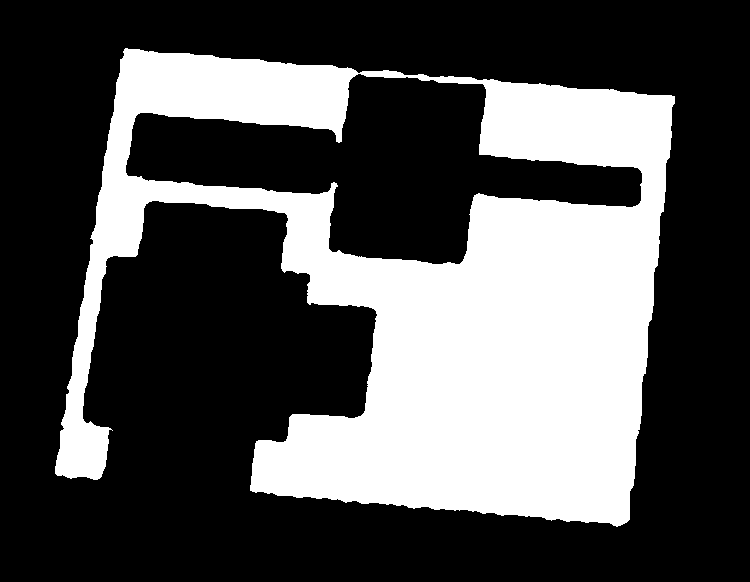

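View pics/mask_side.png

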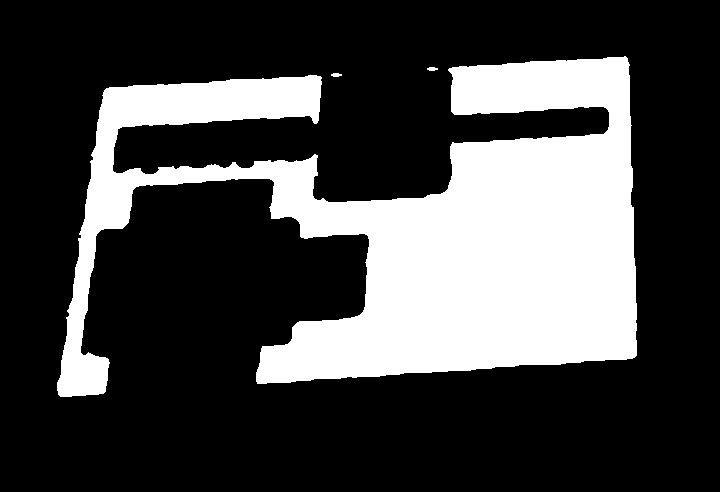

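View pics/tray_side.png

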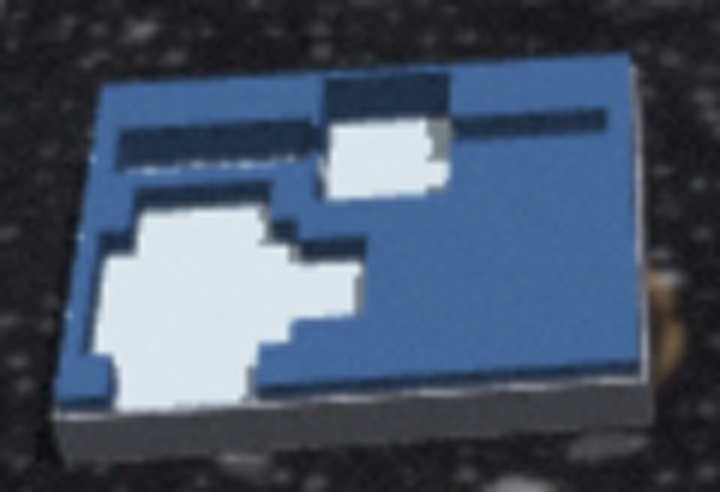

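```bash
cat > fit.py <<'E'
from h import *
CP=[(-39,51),(13,51),(13,31),(24,31),(24,20),(50,20),(50,-20),(24,-20),(24,-31),(13,-31),(-39,31),(-50,31),(-50,-31),(-39,-31)]
RP=[(-94,12),(-94,-12),(-17,34),(33,34),(33,-34),(-17,-34),(94,7),(94,-7),(33,7),(33,-7)]
TC=[(145,203),(288,213),(283,270),(310,274),(308,304),(377,310),(363,416),(290,413),(287,440),(256,440),(138,257),(106,258),(84,420),(109,428)]
SC=[(132,186),(273,179),(271,218),(300,219),(302,238),(369,234),(364,316),(295,322),(291,345),(262,347),(129,229),(97,233),(82,355),(107,357)]
TR=[(133,113),(127,177),(351,75),(486,84),(465,263),(330,251),(642,168),(639,206),(481,155),(473,194)]
SR=[(117,127),(113,172),(322,76),(450,68),(448,192),(315,198),(608,107),(606,132),(452,115),(451,142)]
def kab(m,P):
    m=np.array(m,float);A=m-m.mean(0);B=P-P.mean(0);U,_,V=np.linalg.svd(A.T@B);R=(U@V).T
    o=P.mean(0)-R@m.mean(0);res=m@R.T+o-P
    return o,np.degrees(np.arctan2(R[1,0],R[0,0])),np.sqrt((B**2).sum()/(A**2).sum()),res@R
E
python3 - <<'E'
from fit import *
for n,c,r in(('top',TC,TR),('side',SC,SR)):
    s=snap(n);off={'top':(170,165),'side':(175,200)}[n]
    for lab,m,k in(('cass',CP,c),('rod',RP,r)):
        P=ray(s,(np.array(k)+.5)/6-.5+off,.034)[:,:2]*1000
        o,a,sc,res=kab(m,P);print(n,lab,o.round(1),a.round(2),sc.round(3),'maxres',np.abs(res).max().round(1));
E
```

```text
top cass [566.4 219.8] -86.13 1.01 maxres 2.1
top rod [643.5 178.9] -85.78 1.003 maxres 1.3
side cass [565.3 219.9] -86.06 1.024 maxres 3.0
side rod [643.  179.5] -86.1 1.001 maxres 0.9
```

servo_tool --increments '[{"hand": 0.5, "travel": [0, 0, -5], "yaw": 0}, {"hand": 0.5, "travel": [0, 0, -15], "yaw": 0}, {"hand": 0.5, "travel": [0, 0, -25], "yaw": 0}, {"hand": 0.5, "travel": [0, 0, -10], "yaw": 0}, {"hand": 0.5, "travel": [0, 0, -5], "yaw": 0}, {"hand": 0.5, "travel": [0, 0, 0], "yaw": 0}]'

```text
t: 17.45
tcp_pos: [0.6293, -0.1395, 0.1452]
tool_rot: [0.776, 0.631, 0.0, 0.001]
force: [0.4, -0.1, -0.9]
finger_gap: 0.661
```

Run:
```python
from h import *
a=snap('top');s=snap('side')
cv2.imwrite('pics/m10.png',np.vstack([cv2.resize(a['pixels'][140:250,300:470],(500,300)),cv2.resize(s['pixels'][130:240,290:460],(500,300))]))
go(565.1,232.8,142,3.95)
```

```text
t=17.55 tcp=[ 628.4 -139.2  143.8] phi=-11.76 gap=55.9mm F=[ 0.3 -0.7 -2.1] q1=-22 q6=-11
yaw -15.71 then travel x 375.5 y -37.5 z 1.8
```

View pics/m10.png

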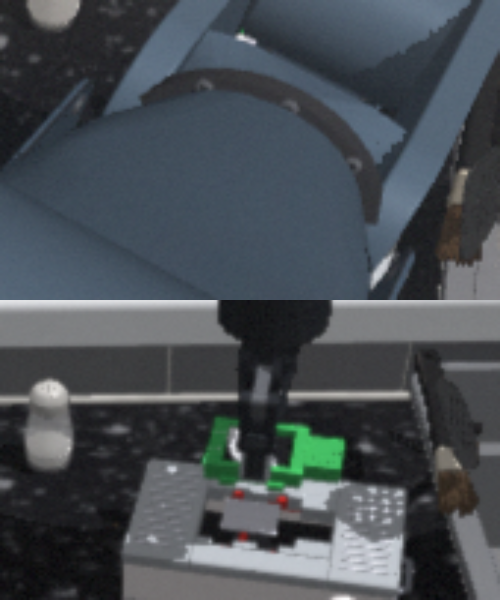

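servo_tool --increments '[{"hand": 0.5, "travel": [0, 0, 0], "yaw": -5.2}, {"hand": 0.5, "travel": [0, 0, 0], "yaw": -5.3}, {"hand": 0.5, "travel": [0, 0, 0], "yaw": -5.2}, {"hand": 0.5, "travel": [20, -2, 0], "yaw": 0}, {"hand": 0.5, "travel": [35, -4, 0], "yaw": 0}, {"hand": 0.5, "travel": [45, -5, 0], "yaw": 0}, {"hand": 0.5, "travel": [45, -5, 0], "yaw": 0}, {"hand": 0.5, "travel": [45, -5, 0], "yaw": 0}, {"hand": 0.5, "travel": [45, -5, 0], "yaw": 0}, {"hand": 0.5, "travel": [45, -4, 0], "yaw": 0}, {"hand": 0.5, "travel": [40, -3, 0], "yaw": 0}, {"hand": 0.5, "travel": [30, -2, 0], "yaw": 0}, {"hand": 0.5, "travel": [17, -1, 0], "yaw": 0}, {"hand": 0.5, "travel": [8, -1, 20], "yaw": 0}, {"hand": 0.5, "travel": [0, 0, 30], "yaw": 0}, {"hand": 0.5, "travel": [0, 0, 20], "yaw": 0}, {"hand": 0.5, "travel": [0, 0, 0], "yaw": 0}, {"hand": 0.5, "travel": [0, 0, 0], "yaw": 0}]'

```text
t: 19.35
tcp_pos: [0.5661, 0.2319, 0.0741]
tool_rot: [0.683, 0.731, -0.001, -0.0]
force: [0.4, 0.4, -0.7]
finger_gap: 0.662
```

Run:
```python
from h import *
a=snap('top');s=snap('side')
cv2.imwrite('pics/m11t.png',cv2.resize(a['pixels'][150:270,150:310],(800,600),interpolation=cv2.INTER_CUBIC))
cv2.imwrite('pics/m11s.png',cv2.resize(s['pixels'][170:290,170:330],(800,600),interpolation=cv2.INTER_CUBIC))
go(565.1,232.8,22.7,3.95)
```

```text
t=19.45 tcp=[567.2 232.2  75.5] phi=3.90 gap=56.0mm F=[-0.3 -0.3  0.2] q1=12 q6=8
yaw -0.05 then travel x 0.8 y -2.1 z 52.8
```

View pics/m11t.png

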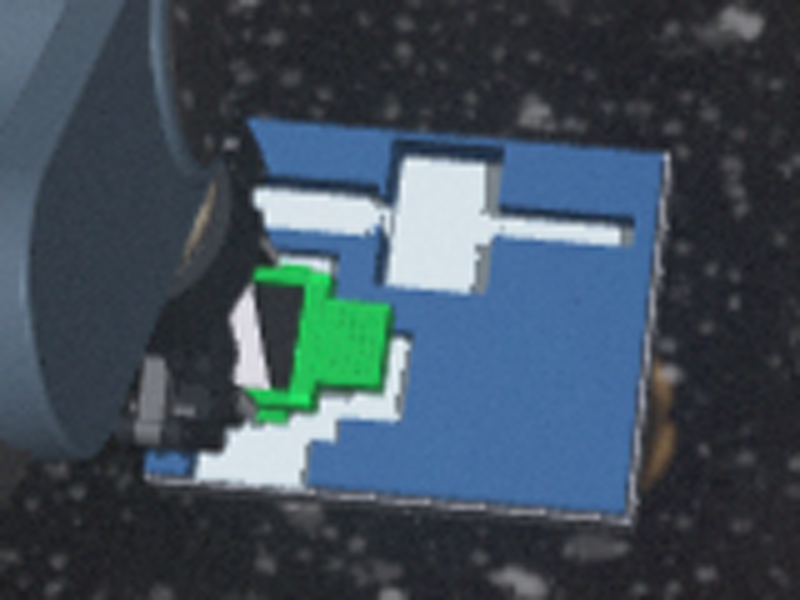

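View pics/m11s.png

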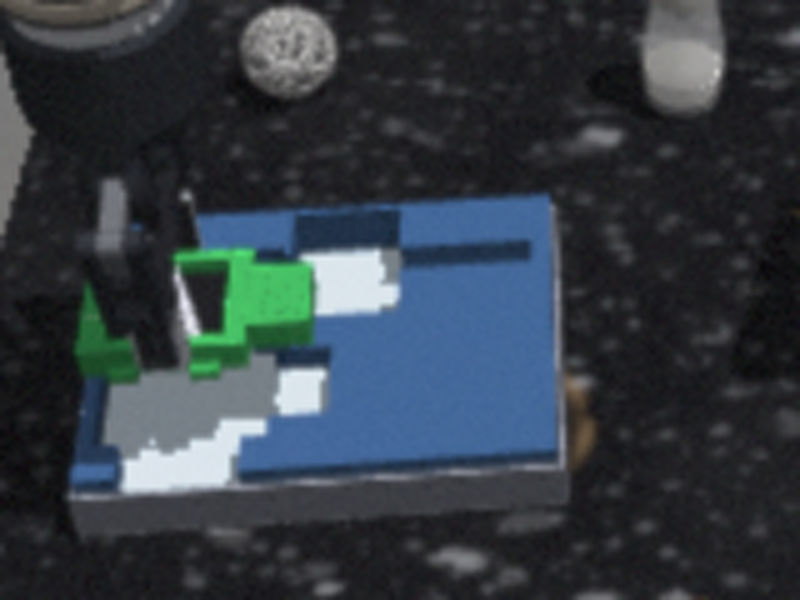

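Run:
```python
from h import *
a=snap('top');b=snap('side')
p,f,_=pose();al=np.radians(f-90);u=np.array([np.cos(al),np.sin(al)]);v=np.array([-u[1],u[0]])
o=p[:2]+13*u;zt=(p[2]-2.7+16)
print(p,zt)
for n,s,off,k in(('top',a,(150,150),{(48,18):(392,304),(48,-18):(382,390),(22,29):(333,274),(22,-29):(313,408)}),('side',b,(170,170),{(48,18):(313,262),(48,-18):(309,328),(22,29):(251,249),(22,-29):(248,342)})):
    for m,q in k.items():
        P=ray(s,[(q[0]+.5)*.2-.5+off[0],(q[1]+.5)*.2-.5+off[1]],zt/1000)[0,:2]*1000-o
        print(n,m,"meas in tool-derived cassette frame",(P@u).round(1),(P@v).round(1))
```

```text
[567.32589082 232.17123641  75.78889381] 89.0888938105494
top (48, 18) meas in tool-derived cassette frame 50.0 15.5
top (48, -18) meas in tool-derived cassette frame 50.7 -20.9
top (22, 29) meas in tool-derived cassette frame 24.1 26.0
top (22, -29) meas in tool-derived cassette frame 23.9 -30.8
side (48, 18) meas in tool-derived cassette frame 48.2 14.1
side (48, -18) meas in tool-derived cassette frame 48.4 -25.7
side (22, 29) meas in tool-derived cassette frame 21.2 24.6
side (22, -29) meas in tool-derived cassette frame 23.5 -31.6
```

servo_tool --increments '[{"hand": 0.5, "travel": [1, -1, 10], "yaw": 0}, {"hand": 0.5, "travel": [0, 0, 10], "yaw": 0}, {"hand": 0.5, "travel": [0, 0, 0], "yaw": 0}, {"hand": 0.5, "travel": [0, 0, 0], "yaw": 0}, {"hand": 0.5, "travel": [0, 0, 0], "yaw": 0}]'

```text
t: 20.05
tcp_pos: [0.5654, 0.2331, 0.0543]
tool_rot: [0.682, 0.731, 0.0, 0.0]
force: [-0.5, 0.1, -1.0]
finger_gap: 0.663
```

Run:
```python
from h import *
for i in range(3):
    go(565.1,232.8,22.7,3.95); a=snap('top');s=snap('side')
cv2.imwrite('pics/m12t.png',cv2.resize(a['pixels'][190:250,180:260],(800,600),interpolation=cv2.INTER_CUBIC))
cv2.imwrite('pics/m12s.png',cv2.resize(s['pixels'][205:280,180:280],(800,600),interpolation=cv2.INTER_CUBIC))
```

```text
t=20.05 tcp=[565.4 233.1  54.3] phi=3.94 gap=56.3mm F=[-0.5  0.1 -1. ] q1=12 q6=8
yaw -0.01 then travel x -0.3 y -0.3 z 31.6
t=20.15 tcp=[565.5 233.2  54.6] phi=3.94 gap=56.0mm F=[-0.4 -0.2 -1.1] q1=12 q6=8
yaw -0.01 then travel x -0.3 y -0.4 z 31.9
t=20.25 tcp=[565.5 233.1  54.7] phi=3.94 gap=56.3mm F=[-0.1 -0.4 -1.9] q1=12 q6=8
yaw -0.01 then travel x -0.3 y -0.4 z 32.0
```

View pics/m12t.png

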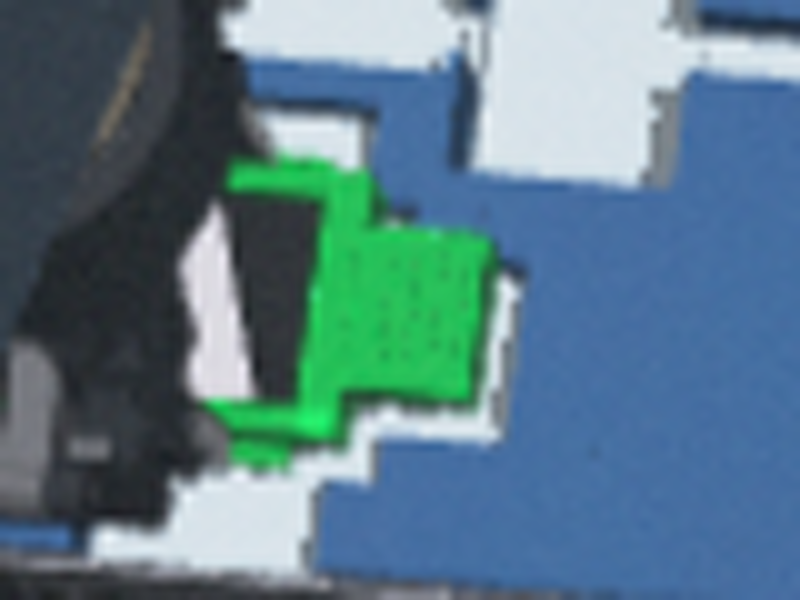

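View pics/m12s.png

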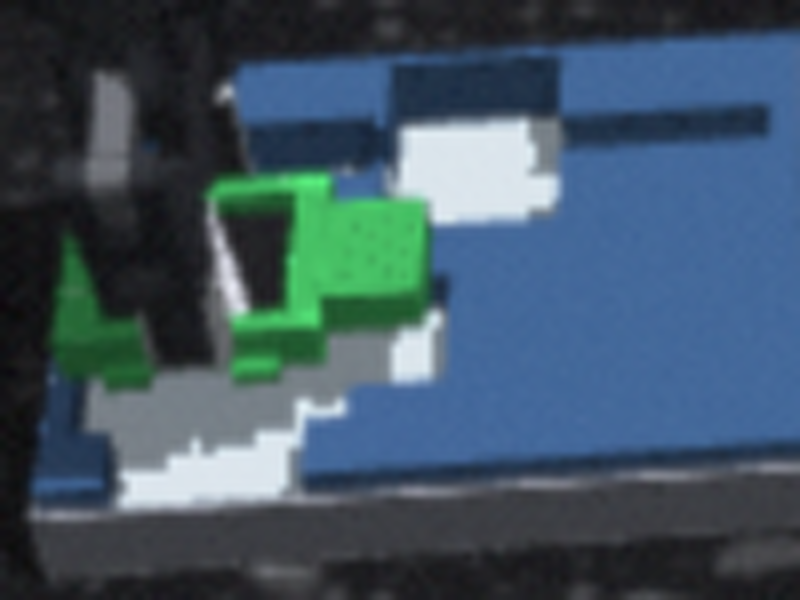

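Run:
```python
from h import *
a=snap('top');b=snap('side')
p,f,_=pose();al=np.radians(f-90);u=np.array([np.cos(al),np.sin(al)]);v=np.array([-u[1],u[0]])
o=p[:2]+13*u;zt=(p[2]-2.7+16)
print(p,zt)
for n,s,off,sc,k in(('top',a,(180,190),.1,{(48,18):(498,236),(48,-18):(479,406),(22,29):(384,173),(22,-29):(340,441)}),('side',b,(180,205),.125,{(48,18):(432,199),(48,-18):(428,294),(22,29):(334,174),(22,-29):(327,314)})):
  for zz in(zt,zt-2):
    R=[]
    for m,q in k.items():
        P=ray(s,[(q[0]+.5)*sc-.5+off[0],(q[1]+.5)*sc-.5+off[1]],zz/1000)[0,:2]*1000-o
        R.append([P@u-m[0],P@v-m[1]])
    print(n,zz.round(1),np.round(R,1).tolist(),np.mean(R,0).round(1))
s=a
for q in((527,265),(502,443)):
    P=ray(s,[(q[0]+.5)*.1-.5+180,(q[1]+.5)*.1-.5+190],.034)[0,:2]*1000-o;print("pocket",P@u,P@v)
```

```text
[565.34592307 233.09172176  54.55448097] 67.85448096814848
top 67.9 [[2.0, -0.7], [2.9, -1.4], [2.3, -0.2], [1.1, -0.3]] [ 2.1 -0.6]
top 65.9 [[1.6, -0.2], [2.4, -0.9], [1.8, 0.4], [0.7, 0.1]] [ 1.6 -0.2]
side 67.9 [[1.4, -3.3], [1.9, -3.2], [0.3, -2.2], [1.6, 2.8]] [ 1.3 -1.5]
side 65.9 [[1.0, -1.3], [1.5, -1.3], [-0.2, -0.1], [1.2, 4.8]] [0.9 0.5]
pocket 49.833636811773864 20.191483929876153
pocket 49.61173977972856 -19.62415774784713
```

servo_tool --increments '[{"hand": 0.5, "travel": [1.6, 0, 8], "yaw": 0}, {"hand": 0.5, "travel": [0, 0, 6], "yaw": 0}, {"hand": 0.5, "travel": [0, 0, 0], "yaw": 0}, {"hand": 0.5, "travel": [0, 0, 0], "yaw": 0}]'

```text
t: 20.85
tcp_pos: [0.5648, 0.2346, 0.0398]
tool_rot: [0.682, 0.731, -0.0, -0.0]
force: [-0.4, -0.1, 0.0]
finger_gap: 0.656
```

Run:
```python
from h import *
go(565.1,234.4,22.7,3.95); a=snap('top');s=snap('side')
cv2.imwrite('pics/m13t.png',cv2.resize(a['pixels'][190:250,180:260],(800,600),interpolation=cv2.INTER_CUBIC))
cv2.imwrite('pics/m13s.png',cv2.resize(s['pixels'][205:280,180:280],(800,600),interpolation=cv2.INTER_CUBIC))
```

```text
t=20.85 tcp=[564.8 234.6  39.8] phi=3.94 gap=55.8mm F=[-0.4 -0.1  0. ] q1=12 q6=8
yaw -0.01 then travel x -0.2 y 0.3 z 17.1
```

View pics/m13t.png

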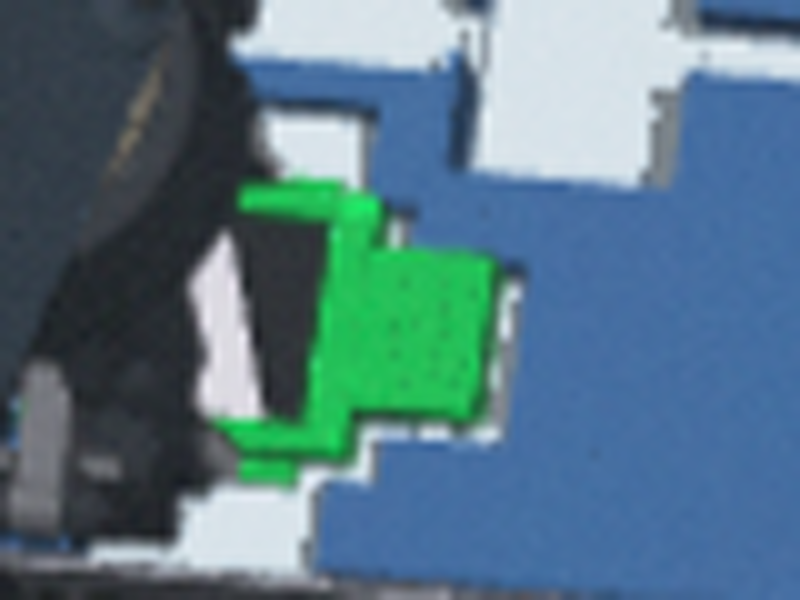

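View pics/m13s.png

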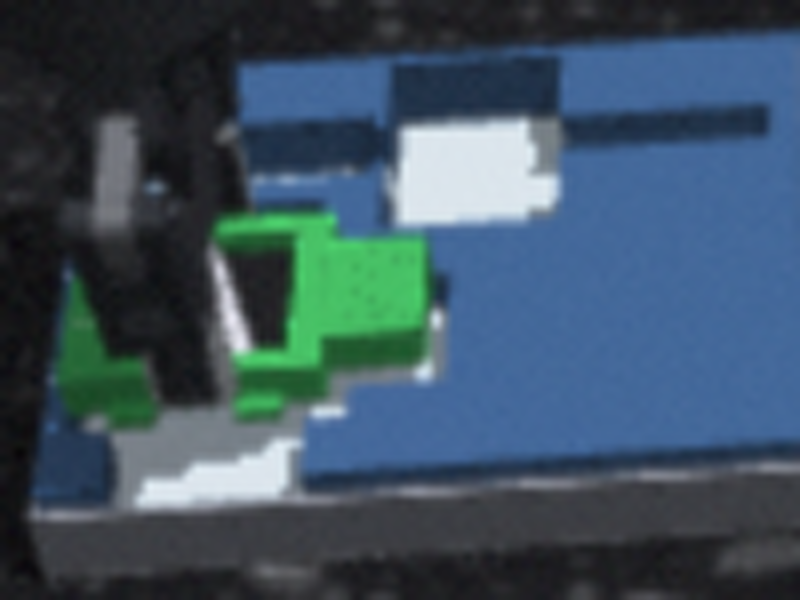

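Run:
```python
from h import *
a=snap('top');b=snap('side')
p,f,_=pose();al=np.radians(-86.05);u=np.array([np.cos(al),np.sin(al)]);v=np.array([-u[1],u[0]])
zt=(p[2]-2.7+16)
print(p,zt)
f=lambda s,q,sc,off,z:ray(s,[(q[0]+.5)*sc-.5+off[0],(q[1]+.5)*sc-.5+off[1]],z/1000)[0,:2]*1000
# pocket edges in same top picture -> pocket origin
o=np.array([566,219.8])
for q in((527,265),(502,443)): P=f(a,q,.1,(180,190),34)-o;print("pocket nose corner",(P@u).round(1),(P@v).round(1))
for n,s,off,sc,k in(('top',a,(180,190),.1,{(48,18):(500,253),(48,-18):(482,415),(22,29):(388,194),(22,-29):(354,453)}),('side',b,(180,205),.125,{(48,18):(431,236),(48,-18):(428,332),(22,29):(337,211),(22,-29):(325,352)})):
    R=[]
    for m,q in k.items():
        P=f(s,q,sc,off,zt)-o
        R.append([P@u-m[0],P@v-m[1]])
    print(n,np.round(R,1).tolist(),np.mean(R,0).round(1))
```

```text
[565.33122379 234.69325076  40.58235061] 53.88235060853494
pocket nose corner 49.5 20.4
pocket nose corner 49.3 -19.4
top [[-0.4, -0.5], [0.4, 0.1], [0.1, -0.7], [0.7, 0.5]] [ 0.2 -0.1]
side [[-1.0, -3.3], [-0.3, -3.5], [-1.3, -2.2], [-1.3, 2.6]] [-1.  -1.6]
```

servo_tool --increments '[{"hand": 0.5, "travel": [-0.2, 0.2, 3], "yaw": 0}, {"hand": 0.5, "travel": [0, 0, 3], "yaw": 0}, {"hand": 0.5, "travel": [0, 0, 3], "yaw": 0}, {"hand": 0.5, "travel": [0, 0, 0], "yaw": 0}]'

```text
t: 21.45
tcp_pos: [0.5649, 0.2343, 0.0308]
tool_rot: [0.682, 0.731, -0.001, -0.0]
force: [0.2, 0.1, -0.5]
finger_gap: 0.66
```

Run:
```python
from h import *
go(565.1,234.4,22.7,3.95)
```

```text
t=21.45 tcp=[564.9 234.3  30.8] phi=3.94 gap=56.1mm F=[ 0.2  0.1 -0.5] q1=12 q6=8
yaw -0.01 then travel x 0.0 y 0.2 z 8.1
```

Bottom is below the foam's top with no contact force, so it's in the pocket. Continuing down.

servo_tool --increments '[{"hand": 0.5, "travel": [0, 0, 3], "yaw": 0}, {"hand": 0.5, "travel": [0, 0, 2], "yaw": 0}, {"hand": 0.5, "travel": [0, 0, 2], "yaw": 0}, {"hand": 0.5, "travel": [0, 0, 1], "yaw": 0}, {"hand": 0.5, "travel": [0, 0, 0], "yaw": 0}]'

```text
t: 21.95
tcp_pos: [0.5653, 0.2345, 0.0232]
tool_rot: [0.682, 0.731, -0.0, -0.0]
force: [0.1, 0.3, -2.1]
finger_gap: 0.66
```

Run:
```python
from h import *
go(565.1,234.4,22.7,3.95)
s=snap('side')
cv2.imwrite('pics/m14s.png',cv2.resize(s['pixels'][205:280,180:280],(800,600),interpolation=cv2.INTER_CUBIC))
go(565.1,234.4,22.7,3.95)
```

```text
t=21.95 tcp=[565.3 234.5  23.2] phi=3.94 gap=56.1mm F=[ 0.1  0.3 -2.1] q1=12 q6=8
yaw -0.01 then travel x -0.1 y -0.2 z 0.5
t=22.00 tcp=[565.4 234.5  23.4] phi=3.94 gap=56.1mm F=[ 0.1  0.6 -1.5] q1=12 q6=8
yaw -0.01 then travel x -0.1 y -0.3 z 0.7
```

View pics/m14s.png

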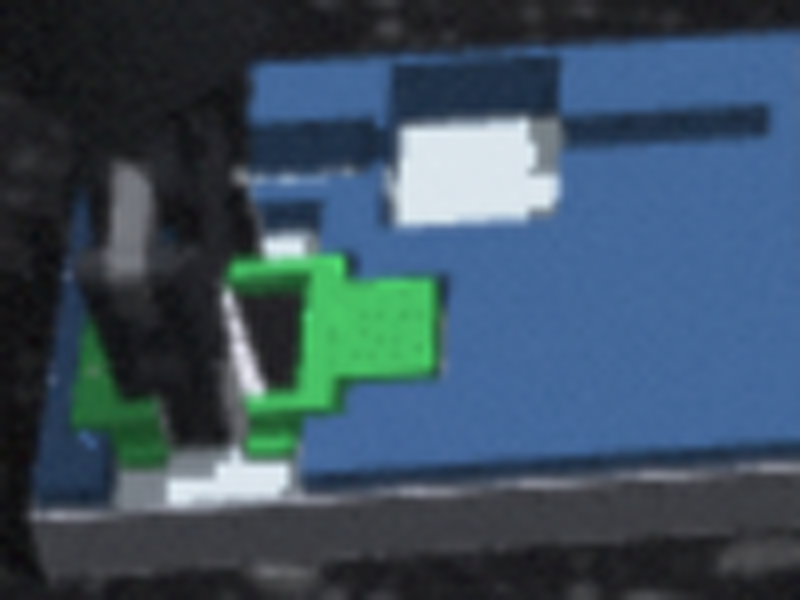

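servo_tool --increments '[{"hand": 0.5, "travel": [0, 0, 0.7], "yaw": 0}, {"hand": 0.5, "travel": [0, 0, 0.5], "yaw": 0}, {"hand": 0.5, "travel": [0, 0, 0], "yaw": 0}]'

```text
t: 22.3
tcp_pos: [0.5655, 0.2345, 0.023]
tool_rot: [0.682, 0.731, 0.0, 0.0]
force: [-1.7, -0.6, 5.4]
finger_gap: 0.661
```

Run:
```python
from h import *
go(565.1,234.4,22.7,3.95)
```

```text
t=22.30 tcp=[565.5 234.5  23. ] phi=3.95 gap=56.2mm F=[-1.7 -0.6  5.4] q1=12 q6=8
yaw -0.00 then travel x -0.1 y -0.4 z 0.3
```

servo_tool --increments '[{"hand": 0.26, "travel": [0, 0, 0], "yaw": 0}, {"hand": 0.26, "travel": [0, 0, 0], "yaw": 0}, {"hand": 0.26, "travel": [0, 0, 0], "yaw": 0}, {"hand": 0.26, "travel": [0, 0, -8], "yaw": 0}, {"hand": 0.26, "travel": [0, 0, -15], "yaw": 0}, {"hand": 0.26, "travel": [0, 0, -40], "yaw": 0}, {"hand": 0.26, "travel": [0, 0, -40], "yaw": 0}, {"hand": 0.5, "travel": [0, 0, -20], "yaw": 0}, {"hand": 0.5, "travel": [0, 0, 0], "yaw": 0}]'

```text
t: 23.2
tcp_pos: [0.5682, 0.2352, 0.1504]
tool_rot: [0.682, 0.731, 0.004, 0.003]
force: [-0.4, 0.2, 0.1]
finger_gap: 0.5
```

Run:
```python
from h import *
a=snap('top','t15');s=snap('side','s15')
cv2.imwrite('pics/m15.png',np.vstack([cv2.resize(a['pixels'][165:262,165:325],(500,300)),cv2.resize(s['pixels'][195:292,165:325],(500,300))]))
go(451,-27,100,4)
```

```text
t=23.30 tcp=[565.4 234.5 146.3] phi=3.95 gap=42.5mm F=[-0.5  0.1  0.9] q1=12 q6=8
yaw -0.05 then travel x -252.9 y -132.4 z 46.3
```

View pics/m15.png

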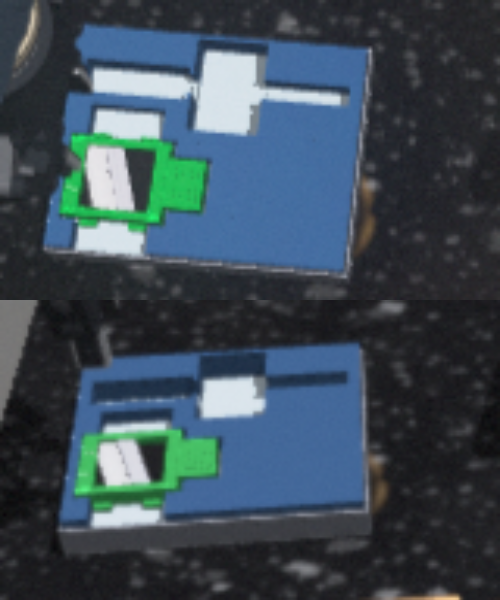

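```bash
cat > rodm.py <<'E'
from h import *
def line(P): 
    vx,vy,x0,y0=cv2.fitLine((P*1000).astype(np.float32),cv2.DIST_HUBER,0,.01,.01).ravel(); d=np.array([vx,vy]); return np.array([x0,y0]),d*(-np.sign(d[1]))
def rod(n,s,z=.01,box=(240,262,380,335)):
    H=hsv(s);h,sa,v=[H[...,i].astype(int) for i in range(3)]
    w=((h>5)&(h<25)&(sa>80)&(v>90)); x0,y0,x1,y1=box;m=np.zeros_like(w);m[y0:y1,x0:x1]=w[y0:y1,x0:x1]
    ys,xs=np.nonzero(m);P=ray(s,np.c_[xs,ys],z)[:,:2]
    p0,d=line(P);t=(P*1000-p0)@d;lo,hi=np.percentile(t,.1),np.percentile(t,99.9)
    pin=P[(t>lo+80)];p1,d1=line(pin);tip=p1+d1*(((P*1000-p1)@d1).max())
    print(n,"len",(hi-lo).round(1),"ang",np.degrees(np.arctan2(d[1],d[0])).round(2),"pin ang",np.degrees(np.arctan2(d1[1],d1[0])).round(2),"pin pt",p1.round(1),"tip",tip.round(1),"x+8 pt",(tip-84*d1).round(1))
E
python3 - <<'E'
from rodm import *
for n in('top','side'):
    s=snap(n,n[0]+'16');rod(n,s)
E
```

```text
top len 183.1 ang -86.13 pin ang -85.99 pin pt [449.8 -60.4] tip [ 453.4 -111.8] x+8 pt [447.5 -28. ]
side len 182.7 ang -85.84 pin ang -86.04 pin pt [450.2 -58.6] tip [ 453.7 -110.2] x+8 pt [447.9 -26.4]
```

View pics/t16.png

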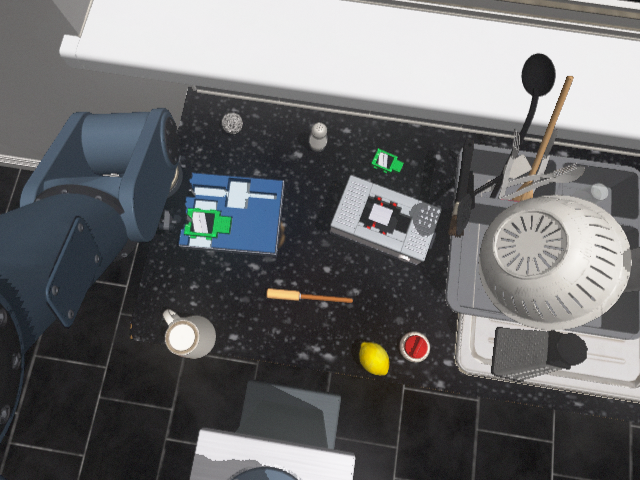

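Run:
```python
from h import *
go(447.3,-27.5,3.5,4)
```

```text
t=23.40 tcp=[564.3 234.3 144.3] phi=3.94 gap=42.7mm F=[-0.7  0.8  0.4] q1=12 q6=8
yaw -0.06 then travel x -253.0 y -134.9 z 140.8
```

servo_tool --increments '[{"hand": 0.5, "travel": [-25, -13, 0], "yaw": 0}, {"hand": 0.5, "travel": [-40, -21, 0], "yaw": 0}, {"hand": 0.5, "travel": [-40, -21, 0], "yaw": 0}, {"hand": 0.5, "travel": [-40, -22, 10], "yaw": 0}, {"hand": 0.5, "travel": [-40, -22, 20], "yaw": 0}, {"hand": 0.5, "travel": [-40, -21, 20], "yaw": 0}, {"hand": 0.5, "travel": [-20, -11, 20], "yaw": 0}, {"hand": 0.5, "travel": [-8, -4, 20], "yaw": 0}, {"hand": 0.5, "travel": [0, 0, 10], "yaw": 0}, {"hand": 0.5, "travel": [0, 0, 0], "yaw": 0}, {"hand": 0.5, "travel": [0, 0, 0], "yaw": 0}]'

```text
t: 24.5
tcp_pos: [0.4481, -0.0265, 0.045]
tool_rot: [0.682, 0.731, -0.0, -0.0]
force: [-0.2, 0.7, 0.4]
finger_gap: 0.502
```

Run:
```python
from h import *
go(447.3,-27.5,3.5,4)
s=snap('side')
cv2.imwrite('pics/m17s.png',cv2.resize(s['pixels'][215:335,250:410],(800,600),interpolation=cv2.INTER_CUBIC))
go(447.3,-27.5,3.5,4)
```

```text
t=24.50 tcp=[448.1 -26.5  45. ] phi=4.00 gap=42.6mm F=[-0.2  0.7  0.4] q1=-18 q6=-22
yaw -0.00 then travel x -0.9 y -0.9 z 41.5
t=24.55 tcp=[448.5 -26.5  45.4] phi=4.02 gap=42.5mm F=[-0.2  0.6  0.6] q1=-18 q6=-22
yaw 0.02 then travel x -0.9 y -1.3 z 41.9
```

View pics/m17s.png

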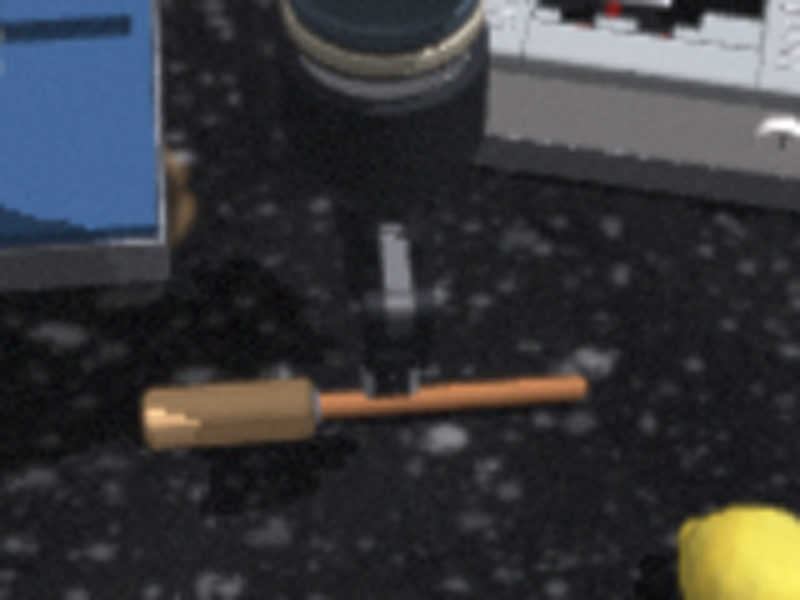

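servo_tool --increments '[{"hand": 0.5, "travel": [-0.8, -1, 15], "yaw": 0}, {"hand": 0.5, "travel": [0, 0, 14], "yaw": 0}, {"hand": 0.5, "travel": [0, 0, 8], "yaw": 0}, {"hand": 0.5, "travel": [0, 0, 3], "yaw": 0}, {"hand": 0.5, "travel": [0, 0, 0], "yaw": 0}, {"hand": 0.5, "travel": [0, 0, 0], "yaw": 0}]'

```text
t: 25.15
tcp_pos: [0.4474, -0.0279, 0.0057]
tool_rot: [0.682, 0.731, 0.0, 0.0]
force: [0.8, 0.6, 0.5]
finger_gap: 0.498
```

Run:
```python
from h import *
go(447.3,-27.5,3.5,4)
```

```text
t=25.15 tcp=[447.4 -27.9   5.7] phi=3.97 gap=42.3mm F=[0.8 0.6 0.5] q1=-18 q6=-22
yaw -0.03 then travel x 0.5 y -0.1 z 2.2
```

servo_tool --increments '[{"hand": 0.5, "travel": [0.4, 0, 1.7], "yaw": 0}, {"hand": 0.7, "travel": [0, 0, 0], "yaw": 0}, {"hand": 1, "travel": [0, 0, 0], "yaw": 0}, {"hand": 1, "travel": [0, 0, 0], "yaw": 0}, {"hand": 1, "travel": [0, 0, 0], "yaw": 0}, {"hand": 1, "travel": [0, 0, 0], "yaw": 0}, {"hand": 1, "travel": [0, 0, 0], "yaw": 0}]' --newtons 80

```text
t: 25.85
tcp_pos: [0.4471, -0.0277, 0.0036]
tool_rot: [0.682, 0.731, 0.0, 0.0]
force: [-0.4, -0.7, 3.6]
finger_gap: 0.076
```

Run:
```python
from h import *
go(447.3,-27.5,3.5,4)
```

```text
t=25.85 tcp=[447.1 -27.7   3.6] phi=3.95 gap=6.5mm F=[-0.4 -0.7  3.6] q1=-18 q6=-22
yaw -0.05 then travel x 0.2 y 0.2 z 0.1
```

servo_tool --increments '[{"hand": 1, "travel": [0, 0, -5], "yaw": 0}, {"hand": 1, "travel": [0, 0, -15], "yaw": 0}, {"hand": 1, "travel": [0, 0, -30], "yaw": 0}, {"hand": 1, "travel": [0, 0, -30], "yaw": 0}, {"hand": 1, "travel": [0, 0, -15], "yaw": 0}, {"hand": 1, "travel": [0, 0, 0], "yaw": 0}, {"hand": 1, "travel": [0, 0, 0], "yaw": 0}]'

```text
t: 26.55
tcp_pos: [0.447, -0.0276, 0.0985]
tool_rot: [0.682, 0.731, 0.0, 0.0]
force: [-0.2, 0.6, -0.8]
finger_gap: 0.074
```

Run:
```python
from h import *
go(643.9,171.2,100,4)
s=snap('side')
cv2.imwrite('pics/m18s.png',cv2.resize(s['pixels'][215:335,250:410],(800,600),interpolation=cv2.INTER_CUBIC))
p,f,_=pose();al=np.radians(f-90);u=np.array([np.cos(al),np.sin(al)])
T=[np.r_[p[:2]+k*u,p[2]+6.5]/1000 for k in(84,-30,-100)]
print(((proj(s,T)+.5-[250,215])*5-.5).round(0))
```

```text
t=26.55 tcp=[447.  -27.6  98.5] phi=3.94 gap=6.3mm F=[-0.2  0.6 -0.8] q1=-18 q6=-22
yaw -0.06 then travel x 184.6 y 210.3 z -1.5
[[600. 237.]
 [307. 257.]
 [125. 269.]]
```

View pics/m18s.png

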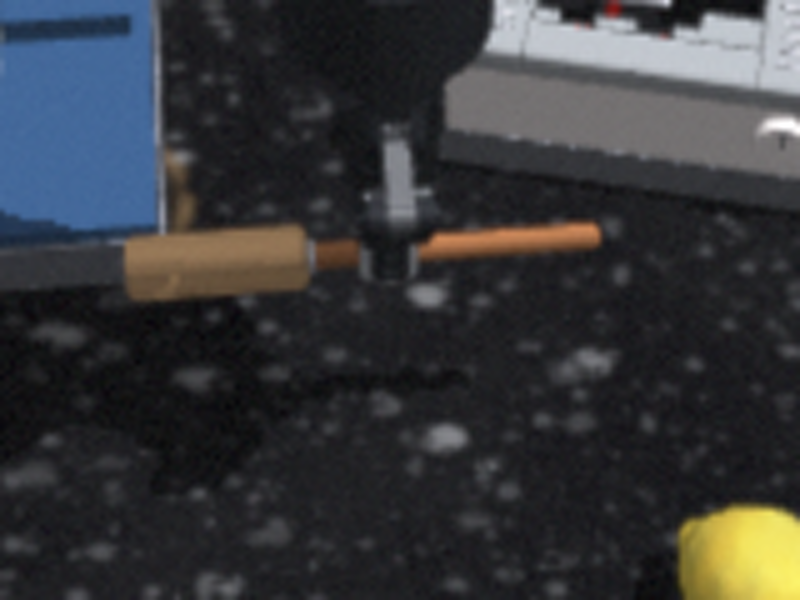

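servo_tool --increments '[{"hand": 1, "travel": [14, 16, 0], "yaw": 0}, {"hand": 1, "travel": [26, 30, 0], "yaw": 0}, {"hand": 1, "travel": [30, 34, 0], "yaw": 0}, {"hand": 1, "travel": [30, 34, 0], "yaw": 0}, {"hand": 1, "travel": [30, 34, 0], "yaw": 0}, {"hand": 1, "travel": [26, 30, 0], "yaw": 0}, {"hand": 1, "travel": [18, 20, 0], "yaw": 0}, {"hand": 1, "travel": [10, 12, 15], "yaw": 0}, {"hand": 1, "travel": [0, 0, 20], "yaw": 0}, {"hand": 1, "travel": [0, 0, 10], "yaw": 0}, {"hand": 1, "travel": [0, 0, 0], "yaw": 0}, {"hand": 1, "travel": [0, 0, 0], "yaw": 0}, {"hand": 1, "travel": [0, 0, 0], "yaw": 0}]'

```text
t: 27.9
tcp_pos: [0.6443, 0.17, 0.0541]
tool_rot: [0.683, 0.731, 0.0, 0.0]
force: [-0.4, 0.1, -0.3]
finger_gap: 0.079
```

Run:
```python
from h import *
go(643.9,171.2,16,4)
a=snap('top','t19');s=snap('side','s19')
cv2.imwrite('pics/m19t.png',cv2.resize(a['pixels'][160:250,180:300],(800,600),interpolation=cv2.INTER_CUBIC))
cv2.imwrite('pics/m19s.png',cv2.resize(s['pixels'][185:275,180:300],(800,600),interpolation=cv2.INTER_CUBIC))
go(643.9,171.2,16,4)
```

```text
t=27.90 tcp=[644.3 170.   54.1] phi=3.91 gap=6.7mm F=[-0.4  0.1 -0.3] q1=5 q6=1
yaw -0.09 then travel x 1.2 y -0.4 z 38.1
t=28.00 tcp=[644.6 170.1  54.6] phi=3.91 gap=6.4mm F=[ 0.1 -0.2 -1. ] q1=5 q6=1
yaw -0.09 then travel x 1.2 y -0.6 z 38.6
```

View pics/m19t.png

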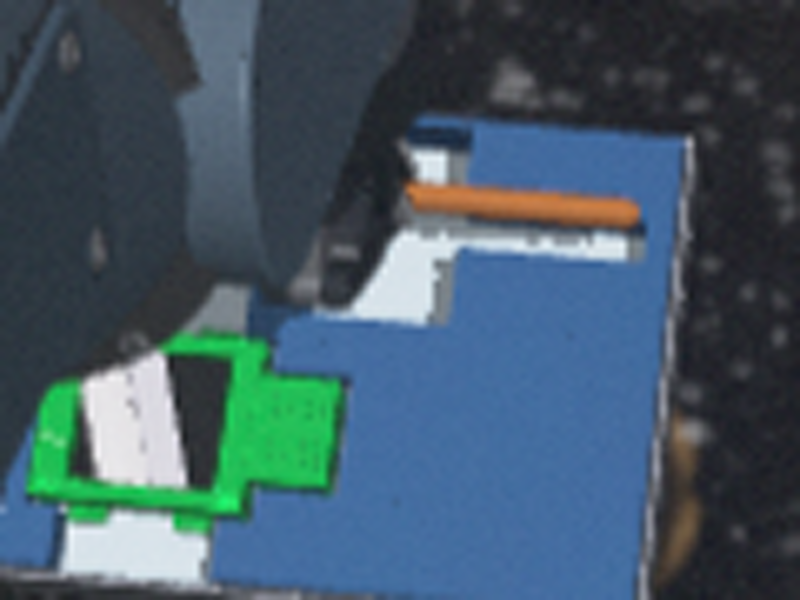

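View pics/m19s.png

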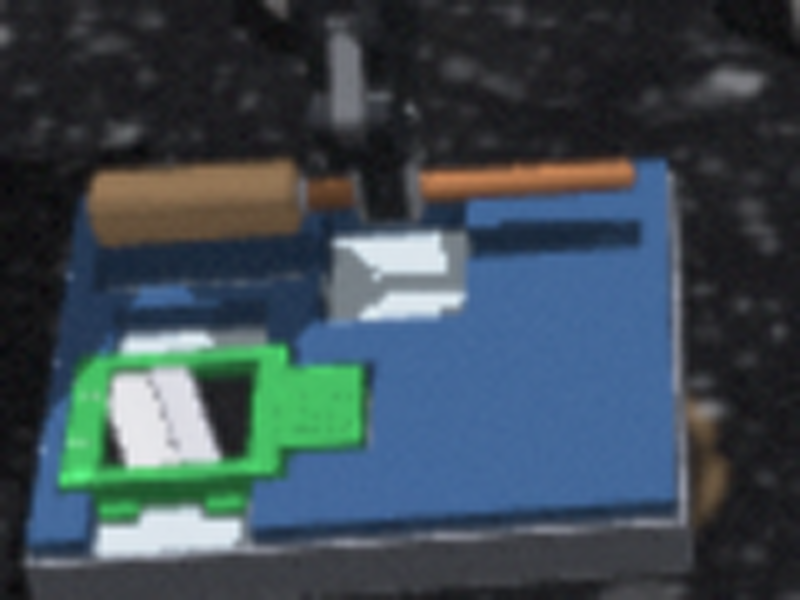

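```bash
cat > tipm.py <<'E'
from h import *
def tipm(bt,bs):
    a=snap('top');b=snap('side');ua,da=pintip(a,bt);ub,db=pintip(b,bs);X,e=tri(a,ua,b,ub);X*=1000
    p,f,_=pose();al=np.radians(-86.0);u=np.array([np.cos(al),np.sin(al)]);v=np.array([-u[1],u[0]]);o=np.array([643.3,179.2])
    print(ua.round(1),ub.round(1),"tip",X.round(1),e.round(5),"pocket frame",((X[:2]-o)@u).round(1),((X[:2]-o)@v).round(1),"z-tcp",(X[2]-p[2]).round(1))
    for s,uu,d in((a,ua,da),(b,ub,db)):
        q=ray(s,[uu,uu-22*d],(p[2]+6.5)/1000)[:,:2]*1000;w=q[0]-q[1]
        print(" plane tip in pocket",((q[0]-o)@u).round(1),((q[0]-o)@v).round(1),"dir",np.degrees(np.arctan2(w[1],w[0])).round(2))
    print(" tcp in pocket",((p[:2]-o)@u).round(1),((p[:2]-o)@v).round(1),f"phi-90={f-90:.2f}",p.round(1))
E
python3 -c "
from tipm import *
tipm((245,180,282,200),(240,205,282,220))"
```

```text
[275.  191.7] [274. 210.] tip [650.   87.   62.8] 0.00104 pocket frame 92.5 0.3 z-tcp 8.3
 plane tip in pocket 93.3 0.8 dir -86.21
 plane tip in pocket 91.3 2.5 dir -85.59
 tcp in pocket 9.1 0.5 phi-90=-86.08 [644.4 170.2  54.5]
```

servo_tool --increments '[{"hand": 1, "travel": [0.7, -0.6, 8], "yaw": 0}, {"hand": 1, "travel": [0, 0, 6], "yaw": 0}, {"hand": 1, "travel": [0, 0, 0], "yaw": 0}, {"hand": 1, "travel": [0, 0, 0], "yaw": 0}, {"hand": 1, "travel": [0, 0, 0], "yaw": 0}]'

```text
t: 28.6
tcp_pos: [0.6434, 0.171, 0.0395]
tool_rot: [0.682, 0.731, 0.0, 0.0]
force: [-0.2, 0.3, -0.6]
finger_gap: 0.076
```

```bash
python3 -c "
from tipm import *
tipm((245,180,282,203),(240,205,282,226))
a=snap('top','t20');s=snap('side','s20')
cv2.imwrite('pics/m20t.png',cv2.resize(a['pixels'][160:250,180:300],(800,600),interpolation=cv2.INTER_CUBIC))
cv2.imwrite('pics/m20s.png',cv2.resize(s['pixels'][185:275,180:300],(800,600),interpolation=cv2.INTER_CUBIC))
go(643.9,171.2,16,4)
"
```

```text
[275.  194.1] [274.1 215.9] tip [650.5  88.5  43.9] 0.00086 pocket frame 91.0 0.8 z-tcp 4.2
 plane tip in pocket 92.1 0.0 dir -85.84
 plane tip in pocket 90.3 -1.5 dir -85.86
 tcp in pocket 8.2 -0.4 phi-90=-86.06 [643.5 171.   39.7]
t=28.80 tcp=[643.5 171.   39.7] phi=3.94 gap=6.4mm F=[-0.3 -0.6 -0.5] q1=5 q6=1
yaw -0.06 then travel x 0.1 y 0.4 z 23.7
```

View pics/m20t.png

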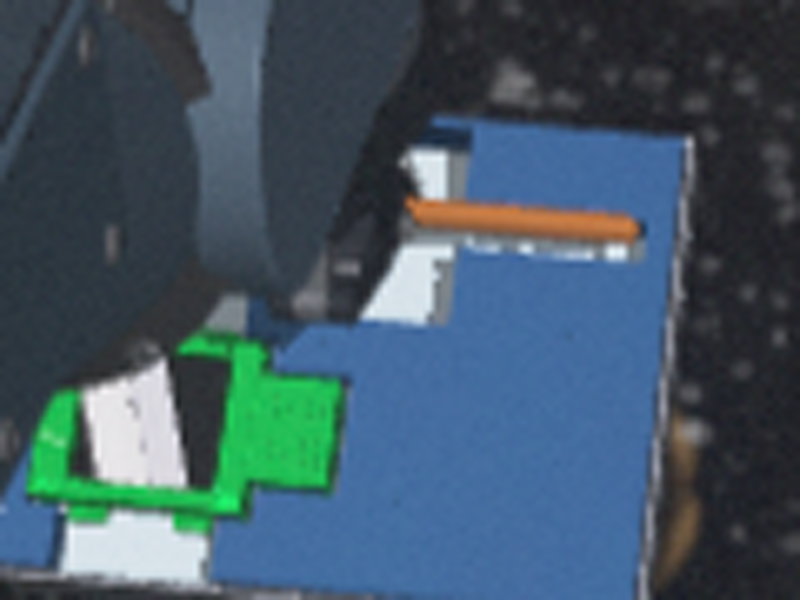

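View pics/m20s.png

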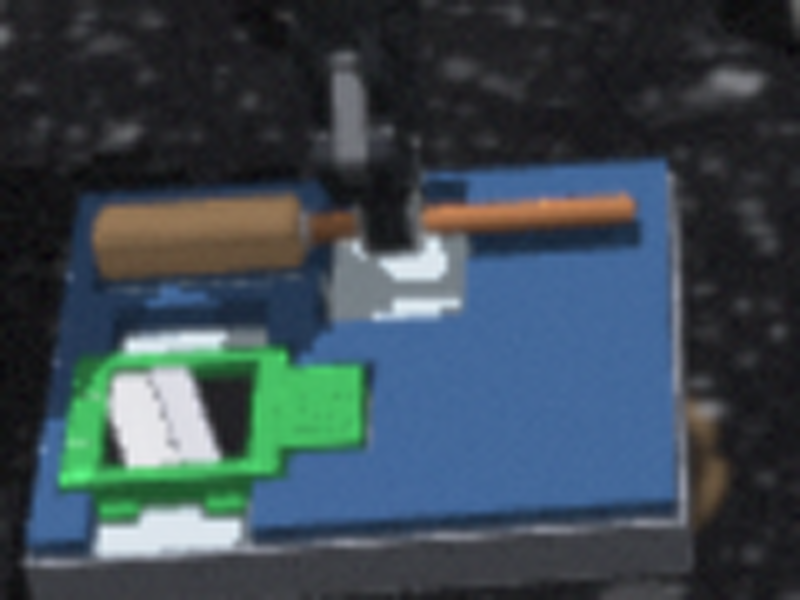

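servo_tool --increments '[{"hand": 1, "travel": [-0.4, 0.2, 3], "yaw": 0}, {"hand": 1, "travel": [0, 0, 3], "yaw": 0}, {"hand": 1, "travel": [0, 0, 3], "yaw": 0}, {"hand": 1, "travel": [0, 0, 2], "yaw": 0}, {"hand": 1, "travel": [0, 0, 0], "yaw": 0}]'

```text
t: 29.3
tcp_pos: [0.6432, 0.1706, 0.028]
tool_rot: [0.682, 0.731, -0.0, -0.0]
force: [0.3, 0.2, -0.5]
finger_gap: 0.076
```

```bash
python3 -c "
from tipm import *
tipm((245,180,282,203),(240,205,282,230))
go(643.9,171.2,16,4)
"
```

```text
[275.1 195.8] [275. 219.] tip [649.3  87.8  35.4] 3e-05 pocket frame 91.6 -0.4 z-tcp 7.0
 plane tip in pocket 91.5 -0.2 dir -86.6
 plane tip in pocket 91.6 0.1 dir -84.48
 tcp in pocket 8.6 -0.4 phi-90=-86.06 [643.5 170.6  28.4]
t=29.40 tcp=[643.5 170.6  28.4] phi=3.94 gap=6.3mm F=[-1.1 -0.  -1. ] q1=5 q6=1
yaw -0.06 then travel x 0.5 y 0.5 z 12.4
```

servo_tool --increments '[{"hand": 1, "travel": [0, 0.3, 3], "yaw": 0}, {"hand": 1, "travel": [0, 0, 3], "yaw": 0}, {"hand": 1, "travel": [0, 0, 2], "yaw": 0}, {"hand": 1, "travel": [0, 0, 1.5], "yaw": 0}, {"hand": 1, "travel": [0, 0, 1], "yaw": 0}, {"hand": 1, "travel": [0, 0, 0], "yaw": 0}]'

```text
t: 30.0
tcp_pos: [0.6437, 0.1706, 0.0178]
tool_rot: [0.682, 0.731, -0.0, -0.0]
force: [-0.3, -0.5, -0.1]
finger_gap: 0.075
```

```bash
python3 -c "
from h import *
go(643.9,171.2,15.6,4)
"
```

```text
t=30.00 tcp=[643.7 170.6  17.8] phi=3.94 gap=6.3mm F=[-0.3 -0.5 -0.1] q1=5 q6=1
yaw -0.06 then travel x 0.6 y 0.2 z 2.2
```

servo_tool --increments '[{"hand": 1, "travel": [0, 0, 1], "yaw": 0}, {"hand": 1, "travel": [0, 0, 0.8], "yaw": 0}, {"hand": 1, "travel": [0, 0, 0.6], "yaw": 0}, {"hand": 1, "travel": [0, 0, 0], "yaw": 0}]'

```text
t: 30.4
tcp_pos: [0.6439, 0.1706, 0.0159]
tool_rot: [0.682, 0.731, 0.0, 0.0]
force: [-1.4, 0.0, 0.8]
finger_gap: 0.072
```

```bash
python3 -c "
from h import *
go(643.9,171.2,15.6,4)
s=snap('side')
cv2.imwrite('pics/m21s.png',cv2.resize(s['pixels'][185:275,180:300],(800,600),interpolation=cv2.INTER_CUBIC))
"
```

```text
t=30.40 tcp=[643.9 170.6  15.9] phi=3.94 gap=6.1mm F=[-1.4  0.   0.8] q1=5 q6=1
yaw -0.06 then travel x 0.6 y 0.0 z 0.3
```

View pics/m21s.png

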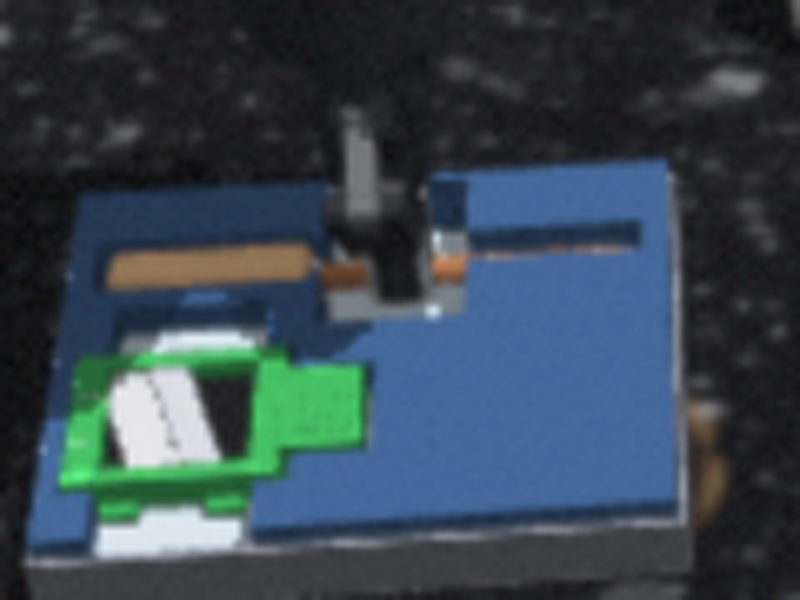

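servo_tool --increments '[{"hand": 1, "travel": [0, 0, 0.5], "yaw": 0}, {"hand": 1, "travel": [0, 0, 0.5], "yaw": 0}, {"hand": 1, "travel": [0, 0, 0], "yaw": 0}]'

```text
t: 30.75
tcp_pos: [0.644, 0.1706, 0.0156]
tool_rot: [0.682, 0.731, 0.0, 0.0]
force: [-1.5, -0.6, 5.6]
finger_gap: 0.076
```

```bash
python3 -c "
from h import *
go(643.9,171.2,15.6,4)
"
```

```text
t=30.75 tcp=[644.  170.6  15.6] phi=3.95 gap=6.5mm F=[-1.5 -0.6  5.6] q1=5 q6=1
yaw -0.05 then travel x 0.6 y -0.0 z 0.0
```

Firm on the floor (5.6 N at the expected height). Releasing with a small opening and withdrawing.

servo_tool --increments '[{"hand": 0.72, "travel": [0, 0, 0], "yaw": 0}, {"hand": 0.72, "travel": [0, 0, 0], "yaw": 0}, {"hand": 0.72, "travel": [0, 0, 0], "yaw": 0}, {"hand": 0.72, "travel": [0, 0, -6], "yaw": 0}, {"hand": 0.72, "travel": [0, 0, -12], "yaw": 0}, {"hand": 0.72, "travel": [0, 0, -25], "yaw": 0}, {"hand": 0.72, "travel": [0, 0, -40], "yaw": 0}, {"hand": 0.72, "travel": [0, 0, -40], "yaw": 0}, {"hand": 0.72, "travel": [0, 0, -20], "yaw": 0}, {"hand": 0.72, "travel": [35, 0, 0], "yaw": 0}, {"hand": 0.72, "travel": [45, 0, 0], "yaw": 0}, {"hand": 0.72, "travel": [45, 0, 0], "yaw": 0}, {"hand": 0.72, "travel": [45, 0, 0], "yaw": 0}, {"hand": 0.72, "travel": [30, 0, 0], "yaw": 0}, {"hand": 0.72, "travel": [0, 0, 0], "yaw": 0}]'

```text
t: 32.25
tcp_pos: [0.629, 0.3752, 0.1588]
tool_rot: [0.68, 0.733, 0.002, -0.0]
force: [-0.9, -0.7, -0.6]
finger_gap: 0.28
```

```bash
python3 -c "
from h import *
go(643.9,171.2,15.6,4)
a=snap('top','t22');s=snap('side','s22')
cv2.imwrite('pics/m22t.png',cv2.resize(a['pixels'][160:265,170:310],(800,600),interpolation=cv2.INTER_CUBIC))
cv2.imwrite('pics/m22s.png',cv2.resize(s['pixels'][185:290,170:310],(800,600),interpolation=cv2.INTER_CUBIC))
"
```

```text
t=32.25 tcp=[629.  375.2 158.8] phi=4.25 gap=23.8mm F=[-0.9 -0.7 -0.6] q1=22 q6=18
yaw 0.25 then travel x -204.5 y 0.7 z 143.2
```

View pics/m22t.png

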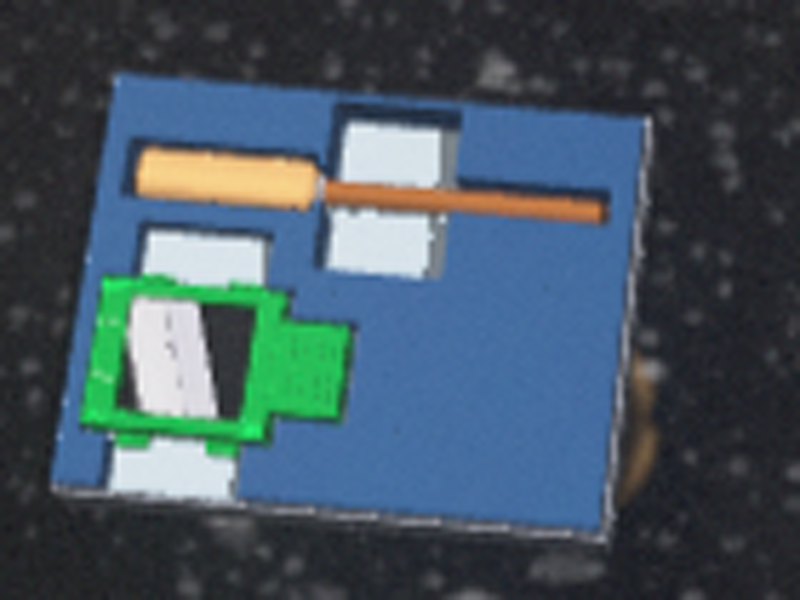

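View pics/m22s.png

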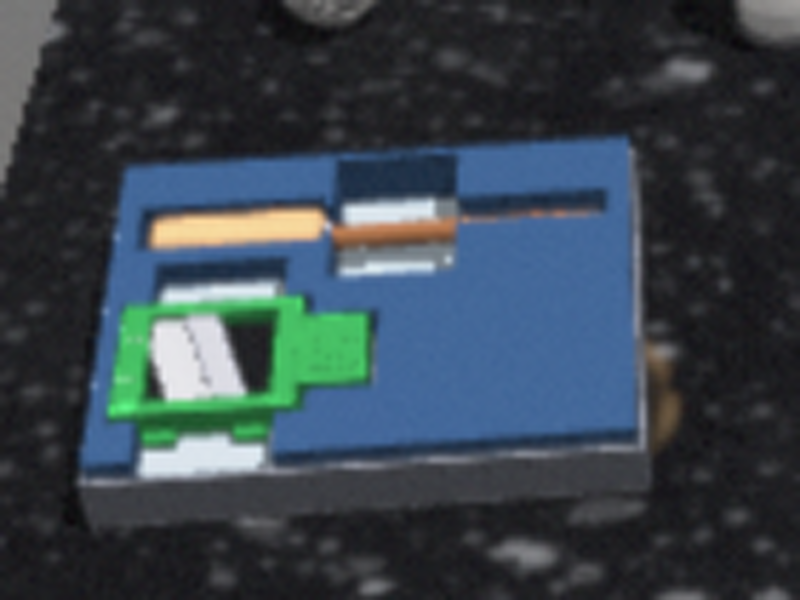

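View pics/s22.png

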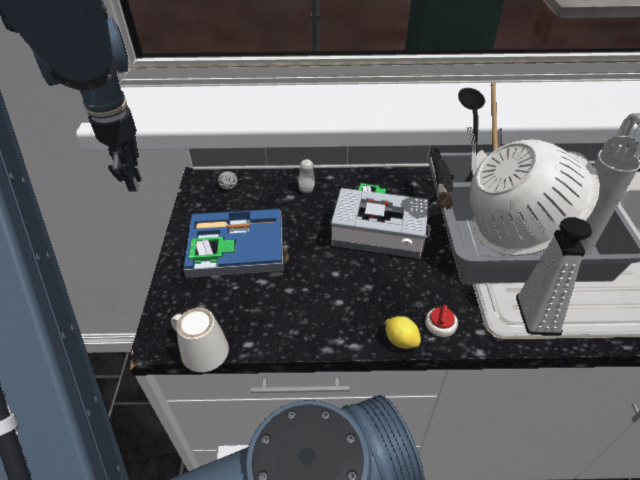

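```bash
python3 -c "
from h import *
for n,f in(('top','t22'),('side','s22')):
    A=cv2.imread(f'pics/{n}0.png').astype(int);B=cv2.imread(f'pics/{f}.png').astype(int)
    bx={'top':{'mug':(160,305,218,360),'lemon':(355,338,395,380),'timer':(398,330,435,365),'salt':(305,120,332,155)},'side':{'mug':(165,305,232,372),'lemon':(382,312,425,352),'timer':(422,302,462,338),'salt':(295,155,320,196)}}[n]
    for k,(a,b,c,d) in bx.items(): print(n,k,np.abs(A-B)[b:d,a:c].max(2).mean().round(1))
a=snap('top');s=snap('side')
# cassette top corners: top crop scale .175 off(170,160); side scale .175 off(170,185)
g=lambda q,o:((q[0]+.5)*.175-.5+o[0],(q[1]+.5)*.175-.5+o[1])
for q,r in(((353,322),(373,313)),((344,422),(369,384)),((103,277),(126,305)),((80,425),(108,413))):
    X,e=tri(a,g(q,(170,160)),s,g(r,(170,185)));print((X*1000).round(1),e.round(4))
print(pose()[2]['qd'].round(3))
"
```

```text
top mug 2.5
top lemon 3.9
top timer 3.0
top salt 3.5
side mug 2.3
side lemon 2.7
side timer 2.5
side salt 4.2
[590.7 174.7  30.1] 0.0001
[551.5 170.8  31.6] 0.0009
[591.8 270.6  35.6] 0.0002
[533.7 266.5  37.2] 0.0003
[-0.015  0.001  0.003  0.004 -0.003  0.001]
```

```bash
python3 -c "
from h import *
a=snap('top');s=snap('side')
# blade/green outline: fit cassette at z=36 in each view from green mask extents
for n,S in(('top',a),('side',s)):
    H=hsv(S);h,sa,v=[H[...,i].astype(int) for i in range(3)]
    g=(h>50)&(h<75)&(sa>120)&(v>60);g[:,:170]=0;g[:,290:]=0
    c=blobs(g,60)[0][:,0]
    for z in(.030,.036):
        P=ray(S,c,z)[:,:2]*1000
        al=np.radians(-86.05);u=np.array([np.cos(al),np.sin(al)]);w=np.array([-u[1],u[0]]);Q=np.c_[(P-[566,219.8])@u,(P-[566,219.8])@w]
        nose=Q[Q[:,0]>32];print(n,z,'x',Q[:,0].min().round(1),Q[:,0].max().round(1),'nose y',nose[:,1].min().round(1),nose[:,1].max().round(1))
    im=S['pixels'];cv2.imwrite('pics/z_'+n+'.png',cv2.resize(im[200:270,175:245] if n=='top' else im[220:290,175:245],(600,600),interpolation=cv2.INTER_CUBIC))
"
```

```text
top 0.03 x -50.8 46.9 nose y -15.8 20.2
top 0.036 x -49.0 48.1 nose y -17.2 18.7
side 0.03 x -51.1 46.1 nose y -13.6 20.8
side 0.036 x -49.3 47.1 nose y -19.2 15.1
```

View pics/z_side.png

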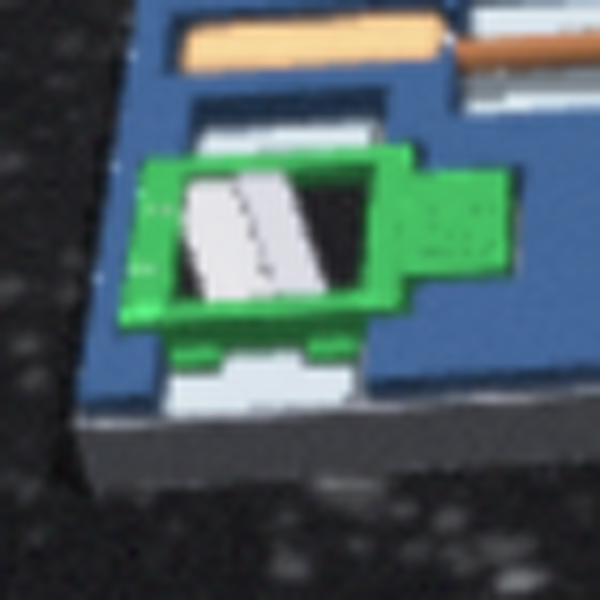

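View pics/z_top.png

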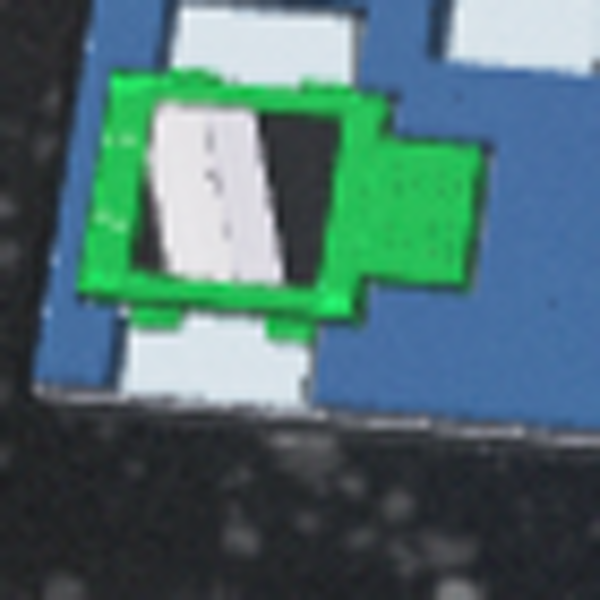

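```bash
python3 -c "
from h import *
print(manip.sense()['t'],manip.sign_off())
"
```

```text
the job is handed in; nothing more can be done
32.55 None
```

The job is done and handed in at 32.6 s, within the 72 s limit. I pressed the catch with the rod through the hole (about 6 N) and the cassette popped up. I then laid the rod on the worktop, seated the cassette in its pocket, and seated the rod in its own pocket last.

**Cassette:** it touched the floor with 5 N at the expected height. The last pictures show it inside its pocket, centred to about 1 mm.

**Rod:** it met its pocket floor with 5.6 N at the expected height, and its handle sits just below the foam's top.

**Bystanders:** the mug, lemon, salt shaker and timer look unchanged against the first pictures. The gripper was well clear of everything when I handed in.

**One check disagreed:** triangulating the cassette's top corners gave 36 to 37 mm at the rear but only 30 to 32 mm at the nose, where 36 was expected. The nose can't sit below the pocket floor, so I put this down to reading corners to about one pixel (roughly 2 mm) and a side-camera bias of 1 to 2 mm seen earlier. The outlines in both views fit a flat, seated cassette to within that bias.

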